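Put reagents and burners away in the lockable chest and lock it

TASK

Put away for the night every brown glass bottle and every spirit burner that stands on the bench by the grey reagent chest: open its lid, stand whatever is taller than 95 mm upright in the deep front row and the shorter things upright on the raised step behind it, so that the lid can shut over them. Then lower the lid gently until it is fully home, and lock the chest: turn the key slowly back and forth until the spring bolt snaps out over the lid's keeper. The key stays in the lock.

Things in the scene. Friction and masses are not known exactly. Their poses are not given: they have to be found in the camera images.
- chest: Grey sheet-metal reagent chest fixed on the bench, 180 (x) by 272 (y) mm, walls 4 mm, 85 mm to the rim of its base, 160 mm with the lid shut. Origin on the bench, 90 mm behind its front face; x points to its back (hinge), y to its left end, z up. The lock case sits on its front near the right end (x -154 to -90, y -136 to -76 mm, z 52 to 110 mm)
- chest_deep_row (a point): middle of the deep front row's floor: chest x -86 to 0 mm, y -132 to 132 mm, floor 10 mm above the bench, 145 mm under the shut lid; room for three things side by side, 92 mm apart. Axes as the chest's
- chest_step_row (a point): middle of the raised step's floor: chest x 4 to 86 mm, y -132 to 132 mm, floor 59 mm above the bench, 96 mm under the shut lid; room for three things side by side, 92 mm apart. Along its front edge runs a 4 mm thick rail, top 80 mm above the bench. Axes as the chest's
- chest_lid (a joint): angle of the lid, rad: 0 shut, 1.75 fully open; starts ajar. A hood 180 by 272 by 75 mm hinged along the top of the back wall; its front swings up and back. The stiff hinge (0.55 N m of friction, lid 0.45 kg) holds it wherever it is left; opening takes about 5 N at the handle. Opened to 1.6 it is clear of things lowered on to the step
- lid_hinge (a point): middle of the lid's hinge line, which runs along the chest's y axis (90 mm behind the chest's origin, 85 mm up)
- lid_handle (a point): middle of the lid's bar handle: a round bar along the chest's y axis, 90 mm long, 35 mm in front of the lid's front face and, with the lid shut, 107 mm above the bench and 215 mm before the hinge line; it moves with the lid. The top of the shut lid is 53 mm higher than it
- lock_key (a joint): key angle about its upright axis, rad, anticlockwise from above, stops at -0.85 and 0.85; starts near 0. Light friction (under 0.1 N m). At a hidden angle, new each time, 0.35 to 0.85 to one side or the other of 0 (at times one on each side), within about 0.08 rad, the spring bolt snaps out and then holds the key
- key_bow (a point): middle of the key's round bow: an upright disc 32 mm in diameter and 10 mm thick on a short stem, centre 144 mm above the bench, 34 mm above the lock case and at x -130, y -102 mm in the chest's frame; it cannot be pulled out; at key angle 0 its flat faces look along the chest's y axis. y of this frame is square to its flat faces
- lock_bolt (a joint): how far the steel spring bolt has come out, m: 0 drawn back, about 0.0115 snapped out towards the middle of the chest, over the lid's L-shaped steel keeper. It snaps out by itself when the key reaches the hidden angle with the lid shut; while the lid is up (more than about 0.02 rad) a trigger pin beside the lock, which the keeper presses down, holds it back. Once out it cannot be drawn back
- amber_a: tall brown glass reagent bottle, 66 mm across, 137 mm tall, 0.4 to 0.65 kg; screw cap 44 mm across from 115 to 136 mm up, best gripped there. Origin at the centre of its base, z up
- amber_b: another tall brown reagent bottle like amber_a
- dropper: dropper bottle, 33 mm across and 102 mm tall, 0.07 kg; body up to 62-70 mm, collar 24 mm across from 62 to 77 mm, rubber bulb 12 mm across from 77 to 102 mm up. Origin at the centre of its base, z up
- small_bottle: small brown reagent bottle, 44 mm across and 89 mm tall, 0.15 kg; straight body up to 60 mm. Origin at the centre of its base, z up. (Some of the things stand close to the left of the bench balance, which is 62 mm high and fills x 0.48 to 0.74 m, y -0.29 to -0.09 m)
- burner_a: glass spirit burner, 0.17 kg: round body 69 mm across and 52 mm high, above it a white cap 32 mm across from 52 to 81 mm up, best gripped there. Origin at the centre of its base, z up
- burner_b: another spirit burner like burner_a
Things that resemble listed ones, but are neither listed nor needed, are in the scene too. Leave any blue look-alike of the dropper alone.

How it is judged:
By the outcome, as a careful person would: the job done as asked, in the order asked, and still so for the second after the job is handed in, with the robot touching nothing.
Of amber_a, amber_b, small_bottle, burner_a, burner_b, dropper only 4 to 6 are there at a start; the rules pass over those that are not, and their reading is None.
At some moment in a run one of burner_a, burner_b may be knocked a few centimetres aside while the robot is not near it.
It also fails if it takes over 210 s, if anything falls off the work surface, if the arm or the gripper's body presses on something with over 40 N, if the wrist force passes 120 N, or if a joint passes its speed limit or range.

ROBOT

A 6-joint arm with a two-finger parallel gripper is mounted at the origin on a cart in front of the work surface, level with it; the furniture and walls round the work are solid. World frame = base frame: x ahead of the robot, y to its left, z up, the work surface at z = 0. Lengths are in m, angles in degrees, forces in N, time in s.
With the tool pointing down it reaches from about 0.325 to 0.925 m from the base axis. Payload 3.1 kg.
Tool frame: the origin (TCP) lies on the centre line of the jaws, within the pads' length; the fingertips stand 19 mm ahead of it and the grasp point (between the pads) is the TCP (r.nose_length is the z of the fingertips in the tool frame, in m); z points along the fingers, y is the direction in which the jaws open and shut (so a half turn about z gives the same grasp; the last joint's range is limited). The gripper opens to 85 mm and grips with 20 to 120 N. Pads are 22 mm wide; open, the fingers measure 114 mm over their backs; the gripper's body (76 mm by 85 mm) begins 54 mm behind the grasp point. The pads swing forward as they close: fully open they stand 13 mm farther back than shut.
Start: joints at [-73.121, 12.427, 92.441, -0, 75.132, -6.429], TCP at [0.247, -0.574, 0.25] pointing down, gripper open.
Joint ranges: [-157.48, 157.48], [-44.54, 120.13], [17.64, 146.25], [-64.5, 244.5], [7.68, 150.69], [-147.95, 147.95]. Speed limits (degrees/s): [159.86, 159.86, 180, 180, 180, 180].

INTERFACE

Orientations are given as [roll, pitch, yaw] about the fixed x, y, z axes, in that order (R = Rz(yaw) Ry(pitch) Rx(roll)).
In Python, from workcell import r, get_image gives the robot as it stands.
- The arm moves only by the shell command python3 -m handwheel 'ROWS' [FORCE]. ROWS is JSON, a list of rows, each an object with "claw": the closure, from 0 (fully open) to 1 (shut); "linear": the shift along the tool's x, y, z in mm, a list of three; "dr": the turn, a rotation vector about the tool's x, y, z in rad, a list of three. A call has 1 to 8 rows; each row shifts and turns the commanded pose from where the row before left it, along the tool's axes as they then stand; what a row does not reach is not made up. A row lasts 1/12 s, in which the tool goes at most 41.7 mm and 7.16 degrees, less where a joint would pass 70% of its speed; a pose out of reach is approached as far as the arm can. A call is refused whole if a number of a shift passes 41.7 or a number of a turn 0.125, either way. A call with a gripper value outside its range is refused whole. The fingers move at their own pace and stop on an object; FORCE is the grip in N (left out, the last holds). Time passes only in rows, so rows that do not move let the fingers close. It gives the time, the measured TCP pose, the force and the opening at its end, in the units of the state.
- r.read_state(): the state, without advancing time (a new reading comes with each control period).
- get_image(name): name is "scene" or "side" or "wrist"; returns a dict with "image" (480x640x3 uint8, red, green, blue), "camera_matrix" (3x3 intrinsics, pixels), "distortion" ([k1, k2, p1, p2, k3] as OpenCV has them; the pictures are not rectified), "extrinsics" (4x4, takes a point from camera to world coordinates); the wrist camera has in their place "T_tool_cam" (4x4, takes a point from camera to tool coordinates, whose origin is the TCP and whose axes are the flange's). Camera axes: x right, y down, z forward; pixel columns grow to the right and rows downward; lengths in m; the calibration is good to about 2 mm. A picture is of the moment at which its call begins: read the wrist's pose just before it. There is no depth.
- r.job_done(): hands the job in, once; it reports no verdict.
The state is a dict: "t": time; "joints": joint angles; "joint_velocities": joint speeds; "tau": joint torques, N m; "eef_pos": TCP position; "eef_rot": TCP orientation; "ft_force": force on the tool from outside, world axes, zero at the start; "moment": the same for the moment, N m; "opening": opening from 0.0 (shut) to 1.0 (fully open).
Only numpy, scipy, OpenCV 4.12 (cv2) and the standard library are available. Lean on these libraries where they do the work, as an engineer would, in place of code of your own. Each camera call takes 0.05 s, during which the arm holds its last target. There are 200 camera calls.

## Working session

There is one attempt and no reset: what is moved stays moved. The work goes in short steps, Python scripts to look and compute and a shell command to move; the robot and the scene stay as the last step left them, time stands still between calls to the robot, and variables do not carry over. Pictures are saved under pics/ and viewed, about 12 in all and at most 16, crops included, and the job is handed in when it is done.

```bash
mkdir -p pics; ls; cat > h.py <<'E'
import numpy as np, cv2, sys
from scipy.spatial.transform import Rotation as R
from workcell import r, get_image
def shot(n,f):
    s=r.read_state(); d=get_image(n); cv2.imwrite(f'pics/{f}.png',d['image'][:,:,::-1])
    E=d.get('extrinsics')
    if E is None:
        T=np.eye(4); T[:3,:3]=R.from_euler('xyz',s['eef_rot'],degrees=True).as_matrix(); T[:3,3]=s['eef_pos']
        E=T@np.array(d['T_tool_cam'])
    np.savez(f'pics/{f}.npz',K=d['camera_matrix'],D=d['distortion'],E=E)
    return s
def ray(f,u,v):
    z=np.load(f'pics/{f}.npz'); p=cv2.undistortPoints(np.array([[[u,v]]],float),z['K'],z['D'])[0,0]
    E=z['E']; return E[:3,3], E[:3,:3]@np.array([p[0],p[1],1])
def onz(f,u,v,h):
    o,d=ray(f,u,v); return o+d*(h-o[2])/d[2]
def proj(f,P):
    z=np.load(f'pics/{f}.npz'); E=np.linalg.inv(z['E'])
    return cv2.projectPoints(np.atleast_2d(np.array(P,float)),cv2.Rodrigues(E[:3,:3])[0],E[:3,3],z['K'],np.array(z['D'],float))[0][:,0]
def st():
    s=r.read_state(); print({k:np.round(s[k],3) for k in('t','joints','eef_pos','eef_rot','ft_force','opening')})
E
python3 - <<'E'
from h import *
for n in('scene','side'):
    shot(n,n+'0'); z=np.load(f'pics/{n}0.npz'); print(n,z['E'].round(3).tolist(),z['K'].tolist())
s=shot('wrist','w0'); st(); print(get_image('wrist')['T_tool_cam'])
E
```

```text
pics
scene [[-0.916, -0.354, 0.187, 0.349], [-0.401, 0.806, -0.435, 0.49], [0.003, -0.474, -0.881, 1.003], [0.0, 0.0, 0.0, 1.0]] [[485.46745342693004, 0.0, 320.1418158426773], [0.0, 485.46745342693004, 236.54799851868205], [0.0, 0.0, 1.0]]
side [[-0.972, 0.137, -0.189, 0.78], [0.234, 0.548, -0.803, 1.123], [-0.006, -0.825, -0.565, 0.887], [0.0, 0.0, 0.0, 1.0]] [[586.2912884354267, 0.0, 323.22873104686533], [0.0, 586.2912884354267, 244.8534189859899], [0.0, 0.0, 1.0]]
{'t': np.float64(0.15), 'joints': array([-7.3120e+01,  1.2470e+01,  9.2510e+01,  1.0000e-03,  7.5132e+01,
       -6.4300e+00]), 'eef_pos': array([ 0.247, -0.573,  0.249]), 'eef_rot': array([-1.79889e+02, -1.30000e-02,  2.33100e+01]), 'ft_force': array([-0.853,  0.209, -0.553]), 'opening': np.float64(1.0)}
[[-1.80991532e-04 -9.62042536e-01 -2.72899481e-01  6.95793581e-02]
 [ 9.99999846e-01 -3.17487434e-04  4.56010073e-04 -4.46424461e-04]
 [-5.25343243e-04 -2.72899357e-01  9.62042445e-01 -1.23584628e-01]
 [ 0.00000000e+00  0.00000000e+00  0.00000000e+00  1.00000000e+00]]
```

View pics/scene0.png

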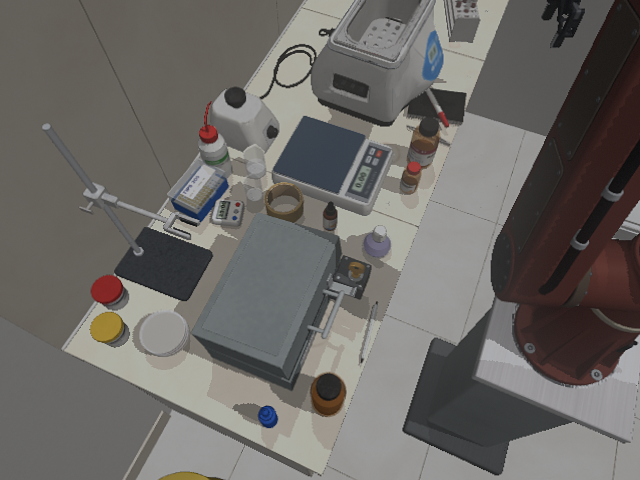

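View pics/side0.png

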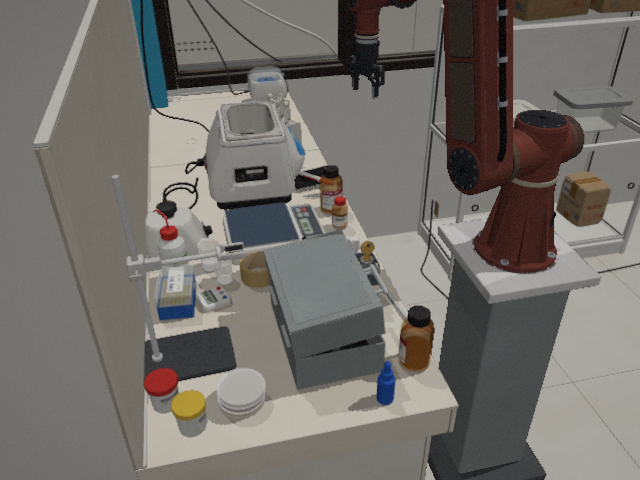

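Both views show two amber bottles, the small bottle (red cap), the dropper, one burner and the blue look-alike. No second burner is visible. I'll zoom in on both views to get pixel positions.

```bash
python3 - <<'E'
import cv2,numpy as np
a=cv2.imread('pics/scene0.png')[190:430,190:390]; b=cv2.imread('pics/side0.png')[160:420,250:450]
c=np.zeros((600,800,3),np.uint8)
a=cv2.resize(a,None,fx=2,fy=2,interpolation=3);b=cv2.resize(b,None,fx=2,fy=2,interpolation=3)
c[:480,:400]=a;c[:520,400:]=b
cv2.imwrite('pics/c1.png',c)
E
```

```text
(no output)
```

View pics/c1.png

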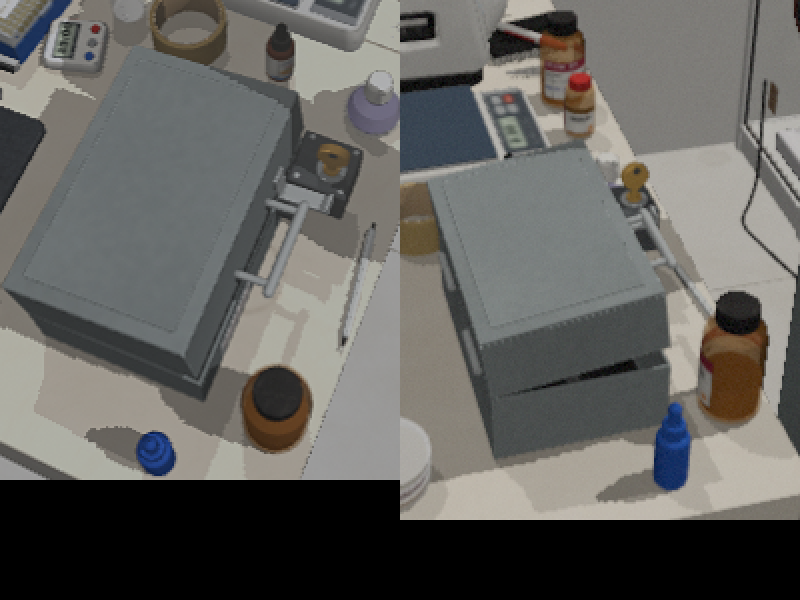

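```bash
cat >> h.py <<'E'
def tri(f,a,g,b):
    o1,d1=ray(f,*a);o2,d2=ray(g,*b)
    A=np.stack([d1,-d2],1);t=np.linalg.lstsq(A,o2-o1,rcond=None)[0]
    p,q=o1+d1*t[0],o2+d2*t[1];return (p+q)/2,np.linalg.norm(p-q)
E
python3 - <<'E'
from h import *
S='scene0';D='side0'
print('bow',tri(S,(356.5,268.5),D,(367.5,248.5)))
print('hR',tri(S,(342,292),D,(367,266)),'hL',tri(S,(324,335),D,(406,317)))
for n,u in dict(LF=(384,373.5),LB=(298.5,386.5)).items(): print(n,onz(D,*u,0))
print('LFs',onz(S,291.5,388.5,0),'LF top',onz(D,384,341.5,.085))
# caps top centres (scene,side)
T=dict(amb1=((429,126),(332,171),.136),amb2=((328,386),(419,313),.136),small=((414,167),(340,200),.089),drop=((331,207),None,.10),burn=((380,231),None,.081))
for k,(a,b,h) in T.items():
    print(k,onz(S,*a,h),onz(D,*b,h) if b else '', tri(S,a,D,b) if b else '')
E
```

```text
bow (array([0.43923914, 0.10195054, 0.14265247]), np.float64(0.0006729567350904596))
hR (array([0.45121612, 0.15101491, 0.12966369]), np.float64(0.007085746468200367)) hL (array([0.4274394 , 0.25088712, 0.08317626]), np.float64(0.0598902000646975))
LF [0.47173962 0.33982659 0.        ]
LB [0.64679748 0.33219347 0.        ]
LFs [0.4769959  0.33421587 0.        ] LF top [0.47486904 0.33534333 0.085     ]
amb1 [ 0.42021808 -0.30289559  0.136     ] [ 0.42057586 -0.29218325  0.136     ] (array([ 0.41891288, -0.30643115,  0.13000921]), np.float64(0.004470672066050127))
amb2 [0.40352421 0.3262494  0.136     ] [0.40375492 0.3267673  0.136     ] (array([0.40352096, 0.3261735 , 0.13546844]), np.float64(8.698298007156264e-05))
small [ 0.41836229 -0.21524667  0.089     ] [ 0.41887776 -0.21014948  0.089     ] (array([ 0.41783824, -0.21724423,  0.08542626]), np.float64(0.0019479878986671567))
drop [ 0.54911358 -0.03208049  0.1       ]  
burn [ 0.43217037 -0.02955229  0.081     ]
```

```bash
python3 -m handwheel '[{"claw":0,"linear":[0,0,-10],"dr":[0,0,-0.116]},{"claw":0,"linear":[0,0,-10],"dr":[0,0,-0.116]},{"claw":0,"linear":[0,0,-10],"dr":[0,0,-0.116]},{"claw":0,"linear":[0,0,-10],"dr":[0,0,-0.116]},{"claw":0,"linear":[0,0,-10],"dr":[0,0,-0.116]}]'
python3 -m handwheel '[{"claw":0,"linear":[0,0,-10],"dr":[0,0,-0.116]},{"claw":0,"linear":[0,0,-10],"dr":[0,0,-0.116]},{"claw":0,"linear":[0,0,-10],"dr":[0,0,-0.116]},{"claw":0,"linear":[0,0,-10],"dr":[0,0,-0.116]},{"claw":0,"linear":[0,0,-10],"dr":[0,0,-0.116]}]'
python3 -m handwheel '[{"claw":0,"linear":[36,8,0],"dr":[0,0,0]},{"claw":0,"linear":[36,8,0],"dr":[0,0,0]},{"claw":0,"linear":[36,8,0],"dr":[0,0,0]},{"claw":0,"linear":[36,8,0],"dr":[0,0,0]},{"claw":0,"linear":[36,8,0],"dr":[0,0,0]},{"claw":0,"linear":[36,8,0],"dr":[0,0,0]},{"claw":0,"linear":[36,8,0],"dr":[0,0,0]}]'
python3 -m handwheel '[{"claw":0,"linear":[36,8,0],"dr":[0,0,0]},{"claw":0,"linear":[36,8,0],"dr":[0,0,0]},{"claw":0,"linear":[36,8,0],"dr":[0,0,0]},{"claw":0,"linear":[36,8,0],"dr":[0,0,0]},{"claw":0,"linear":[36,8,0],"dr":[0,0,0]},{"claw":0,"linear":[36,8,0],"dr":[0,0,0]},{"claw":0,"linear":[36,8,0],"dr":[0,0,0]}]'
python3 -m handwheel '[{"claw":0,"linear":[36,8,0],"dr":[0,0,0]},{"claw":0,"linear":[36,8,0],"dr":[0,0,0]},{"claw":0,"linear":[36,8,0],"dr":[0,0,0]},{"claw":0,"linear":[36,8,0],"dr":[0,0,0]},{"claw":0,"linear":[36,8,0],"dr":[0,0,0]},{"claw":0.7,"linear":[0,0,0],"dr":[0,0,0]},{"claw":0.7,"linear":[0,0,0],"dr":[0,0,0]}]'
python3 -c "
from h import *
shot('wrist','w1');st()"
```

```text
t: 0.62
eef_pos: [0.2473, -0.5738, 0.3003]
eef_rot: [-180.0, -0.0, 56.9]
ft_force: [-0.3, 0.4, -1.6]
opening: 1.002
t: 1.03
eef_pos: [0.2472, -0.5738, 0.3504]
eef_rot: [-180.0, -0.0, 90.1]
ft_force: [-1.2, -0.5, 0.2]
opening: 1.0
t: 1.62
eef_pos: [0.3042, -0.3204, 0.35]
eef_rot: [180.0, -0.0, 89.7]
ft_force: [-0.2, 0.1, 0.6]
opening: 1.0
t: 2.2
eef_pos: [0.3611, -0.0687, 0.3503]
eef_rot: [179.9, 0.0, 89.7]
ft_force: [0.8, -0.8, 0.2]
opening: 1.0
t: 2.78
eef_pos: [0.4017, 0.1109, 0.35]
eef_rot: [-179.9, 0.0, 90.0]
ft_force: [-0.8, 0.3, -0.1]
opening: 0.742
{'t': np.float64(2.833), 'joints': array([ 5.62400e+00, -1.83310e+01,  1.11316e+02, -4.70000e-02,
        8.70700e+01,  5.73000e+00]), 'eef_pos': array([0.402, 0.11 , 0.35 ]), 'eef_rot': array([-1.7995e+02,  5.2000e-02,  8.9897e+01]), 'ft_force': array([ 0.816, -0.7  ,  0.375]), 'opening': np.float64(0.663)}
```

View pics/w1.png

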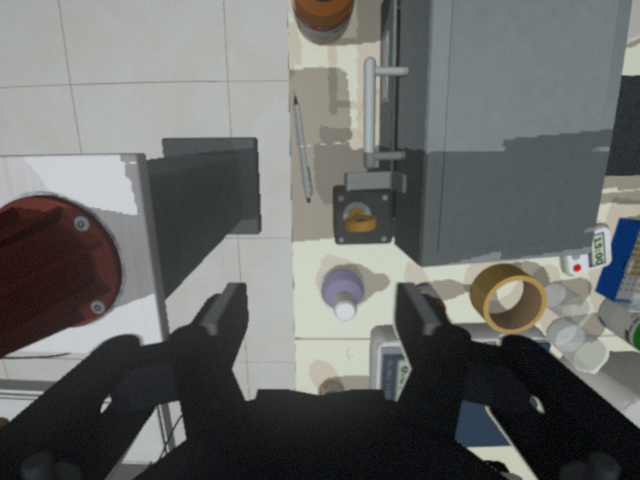

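```bash
python3 - <<'E'
from h import *
W='w1'
for p in [(370,60),(370,163)]:
  for h in (.107,.12,.13): print('h',p,h,onz(W,*p,h).round(4))
for p in [(334,188),(392,190),(334,243),(393,243)]: print('case',onz(W,*p,.11).round(4))
print('bow',onz(W,357,218,.144).round(4),tri(W,(358,215),'side0',(367.5,248.5)),tri(W,(358,215),'scene0',(356.5,268.5)))
print('hR',tri(W,(370,163),'scene0',(342,292)),'hL',tri(W,(370,60),'scene0',(324,335)))
print('burn',onz(W,345,305,.081),tri(W,(345,305),'scene0',(380,229)))
E
```

```text
h (370, 60) 0.107 [0.4505 0.2537 0.107 ]
h (370, 60) 0.12 [0.4488 0.2511 0.12  ]
h (370, 60) 0.13 [0.4474 0.2491 0.13  ]
h (370, 163) 0.107 [0.4541 0.1539 0.107 ]
h (370, 163) 0.12 [0.4522 0.1549 0.12  ]
h (370, 163) 0.13 [0.4508 0.1556 0.13  ]
case [0.4164 0.128  0.11  ]
case [0.4781 0.126  0.11  ]
case [0.4171 0.067  0.11  ]
case [0.4826 0.067  0.11  ]
bow [0.438  0.1034 0.144 ] (array([0.43952776, 0.10627561, 0.14516177]), np.float64(0.0016218939857483123)) (array([0.43722087, 0.11040295, 0.16178168]), np.float64(0.0005889267991248674))
hR (array([0.44838382, 0.15636997, 0.13843128]), np.float64(0.0023591321692929576)) hL (array([0.44573905, 0.24724137, 0.13938506]), np.float64(0.0009169759477156141))
burn [ 0.43327253 -0.02419766  0.081     ] (array([0.41598775, 0.08245659, 0.28562705]), np.float64(0.0017960062145513447))
```

```bash
python3 -m handwheel '[{"claw":0.7,"linear":[31,15,20],"dr":[0,0,0]},{"claw":0.7,"linear":[31,15,30],"dr":[0,0,0]},{"claw":0.7,"linear":[30,15,30],"dr":[0,0,0]},{"claw":0.7,"linear":[0,0,30],"dr":[0,0,0]},{"claw":0.7,"linear":[0,0,30],"dr":[0,0,0]},{"claw":0.7,"linear":[0,0,25],"dr":[0,0,0]},{"claw":0.7,"linear":[0,0,20],"dr":[0,0,0]}]' 40
python3 -m handwheel '[{"claw":0.7,"linear":[0,0,10],"dr":[0,0,0]},{"claw":0.7,"linear":[0,0,8],"dr":[0,0,0]},{"claw":1,"linear":[0,0,0],"dr":[0,0,0]},{"claw":1,"linear":[0,0,0],"dr":[0,0,0]},{"claw":1,"linear":[0,0,0],"dr":[0,0,0]},{"claw":1,"linear":[0,0,0],"dr":[0,0,0]}]' 40
python3 - <<'E'
import numpy as np
from h import *;st();shot('wrist','w2')
a=np.linspace(.2525,1.80,25);x=-.2161*np.cos(a);z=.2161*np.sin(a)
print([(0,round(p,1),round(-q,1)) for p,q in zip(np.diff(x)*1e3,np.diff(z)*1e3)])
E
```

```text
t: 3.42
eef_pos: [0.444, 0.194, 0.1676]
eef_rot: [-179.8, 0.1, 89.6]
ft_force: [0.1, -0.2, -0.3]
opening: 0.304
t: 3.92
eef_pos: [0.4468, 0.1951, 0.1531]
eef_rot: [179.7, 0.1, 89.8]
ft_force: [4.6, -4.3, -5.9]
opening: 0.072
{'t': np.float64(3.917), 'joints': array([ 15.436,   1.756, 115.509,  -0.185,  62.519,  15.741]), 'eef_pos': array([0.447, 0.195, 0.153]), 'eef_rot': array([1.79747e+02, 1.00000e-01, 8.97800e+01]), 'ft_force': array([ 4.619, -4.256, -5.875]), 'opening': np.float64(0.072)}
[(0, np.float64(3.9), np.float64(-13.4)), (0, np.float64(4.8), np.float64(-13.1)), (0, np.float64(5.6), np.float64(-12.8)), (0, np.float64(6.4), np.float64(-12.4)), (0, np.float64(7.2), np.float64(-11.9)), (0, np.float64(7.9), np.float64(-11.4)), (0, np.float64(8.7), np.float64(-10.9)), (0, np.float64(9.4), np.float64(-10.3)), (0, np.float64(10.0), np.float64(-9.7)), (0, np.float64(10.6), np.float64(-9.0)), (0, np.float64(11.2), np.float64(-8.3)), (0, np.float64(11.7), np.float64(-7.6)), (0, np.float64(12.1), np.float64(-6.8)), (0, np.float64(12.6), np.float64(-6.0)), (0, np.float64(12.9), np.float64(-5.2)), (0, np.float64(13.2), np.float64(-4.4)), (0, np.float64(13.5), np.float64(-3.5)), (0, np.float64(13.7), np.float64(-2.6)), (0, np.float64(13.8), np.float64(-1.7)), (0, np.float64(13.9), np.float64(-0.8)), (0, np.float64(13.9), np.float64(0.0)), (0, np.float64(13.9), np.float64(0.9)), (0, np.float64(13.8), np.float64(1.8)), (0, np.float64(13.7), np.float64(2.7))]
```

View pics/w2.png

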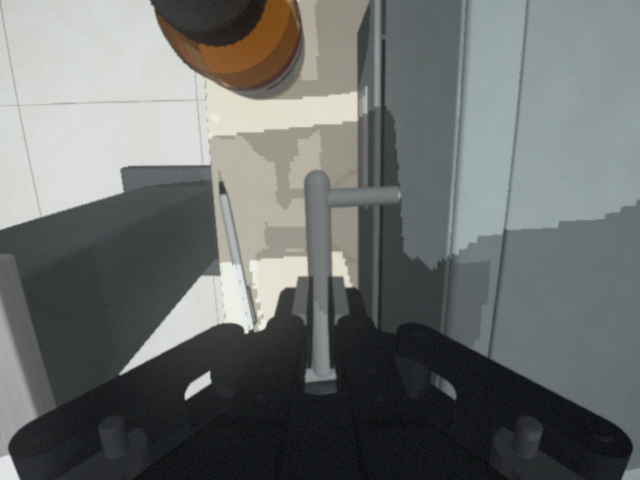

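```bash
python3 -m handwheel '[{"claw":1,"linear":[0,0,0],"dr":[0,0,0]},{"claw":1,"linear":[0,0,0],"dr":[0,0,0]},{"claw":1,"linear":[0,0,0],"dr":[0,0,0]},{"claw":1,"linear":[0,0,0],"dr":[0,0,0]}]' 40
python3 -m handwheel '[{"claw":1,"linear":[0,3.9,-13.4],"dr":[0,0,0]},{"claw":1,"linear":[0,4.8,-13],"dr":[0,0,0]}]'; python3 -c "
from h import *
st()"
```

```text
t: 4.3
eef_pos: [0.4468, 0.1951, 0.1531]
eef_rot: [179.7, 0.1, 89.8]
ft_force: [4.2, -3.5, -5.5]
opening: 0.074
t: 4.47
eef_pos: [0.4533, 0.1963, 0.1794]
eef_rot: [-179.9, -0.0, 89.7]
ft_force: [0.3, -0.9, -0.2]
opening: 0.004
{'t': np.float64(4.467), 'joints': array([1.52300e+01, 6.72000e-01, 1.13448e+02, 6.80000e-02, 6.59360e+01,
       1.54690e+01]), 'eef_pos': array([0.453, 0.196, 0.179]), 'eef_rot': array([-1.7993e+02, -4.5000e-02,  8.9733e+01]), 'ft_force': array([ 0.344, -0.865, -0.207]), 'opening': np.float64(0.004)}
```

```bash
python3 -m handwheel '[{"claw":0.7,"linear":[3,-6,0],"dr":[0,0,0]},{"claw":0.7,"linear":[3,0,0],"dr":[0,0,0]},{"claw":0.7,"linear":[0,0,15],"dr":[0,0,0]},{"claw":0.7,"linear":[0,0,15],"dr":[0,0,0]},{"claw":0.7,"linear":[0,0,8],"dr":[0,0,0]},{"claw":0.7,"linear":[0,0,6],"dr":[0,0,0]}]' 40
python3 -m handwheel '[{"claw":1,"linear":[0,0,0],"dr":[0,0,0]},{"claw":1,"linear":[0,0,0],"dr":[0,0,0]},{"claw":1,"linear":[0,0,0],"dr":[0,0,0]},{"claw":1,"linear":[0,0,0],"dr":[0,0,0]},{"claw":1,"linear":[0,0,0],"dr":[0,0,0]}]' 40
```

```text
t: 4.97
eef_pos: [0.4404, 0.203, 0.1343]
eef_rot: [-179.0, 0.0, 89.8]
ft_force: [-37.8, -3.2, 57.2]
opening: 0.302
t: 5.38
eef_pos: [0.4472, 0.2023, 0.1341]
eef_rot: [-179.9, 0.0, 89.8]
ft_force: [0.7, -0.8, -0.2]
opening: 0.002
```

```bash
python3 -c "
from h import *
shot('wrist','w3');shot('side','s3');shot('scene','sc3')
a=cv2.imread('pics/w3.png');b=cv2.imread('pics/s3.png')[180:420,250:450];c=cv2.imread('pics/sc3.png')[190:430,190:390]
o=np.zeros((600,800,3),np.uint8);o[:300,:400]=cv2.resize(a,(400,300));o[:480,400:]=cv2.resize(b,(400,480),interpolation=3);o[300:,:300]=cv2.resize(c,(300,300))
cv2.imwrite('pics/c2.png',o)"
```

```text
(no output)
```

View pics/c2.png

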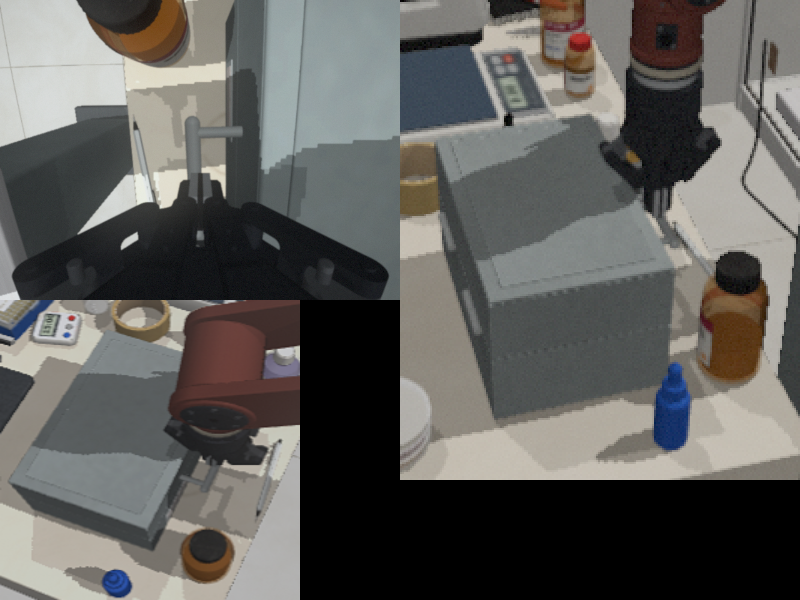

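Pressing on the bar from above shut the lid: both views show it home with no gap. I'll take the bar again with the tool tilted 30° so the knuckles clear the lid.

```bash
python3 -m handwheel '[{"claw":0.6,"linear":[0,0,-15],"dr":[0,0,0]},{"claw":0.6,"linear":[0,0,-15],"dr":[0,0,0]},{"claw":0.6,"linear":[0,0,-15],"dr":[0,0,0]},{"claw":0.6,"linear":[0,-12,0],"dr":[0,0,0]},{"claw":0.6,"linear":[0,-12,0],"dr":[0,0,0]},{"claw":0.6,"linear":[0,-12,0],"dr":[0,0,0]}]'
python3 -m handwheel '[{"claw":0.6,"linear":[0,0,0],"dr":[-0.105,0,0]},{"claw":0.6,"linear":[0,0,0],"dr":[-0.105,0,0]},{"claw":0.6,"linear":[0,0,0],"dr":[-0.105,0,0]},{"claw":0.6,"linear":[0,0,0],"dr":[-0.105,0,0]},{"claw":0.6,"linear":[0,0,0],"dr":[-0.105,0,0]},{"claw":0.6,"linear":[0,0,0],"dr":[0,0,0]},{"claw":0.6,"linear":[0,0,0],"dr":[0,0,0]}]'
python3 -c "
from h import *
st();shot('wrist','w4')"
```

```text
t: 6.03
eef_pos: [0.4096, 0.2021, 0.1784]
eef_rot: [-179.9, 0.0, 89.8]
ft_force: [-0.8, -0.3, 0.2]
opening: 0.398
t: 6.62
eef_pos: [0.4084, 0.2018, 0.1767]
eef_rot: [150.3, 0.1, 89.9]
ft_force: [0.5, 0.3, 0.2]
opening: 0.399
{'t': np.float64(6.617), 'joints': array([ 25.155, -18.81 , 134.851, -20.086,  38.416,  38.227]), 'eef_pos': array([0.408, 0.202, 0.177]), 'eef_rot': array([1.50262e+02, 1.19000e-01, 8.98840e+01]), 'ft_force': array([0.508, 0.251, 0.158]), 'opening': np.float64(0.399)}
```

View pics/w4.png

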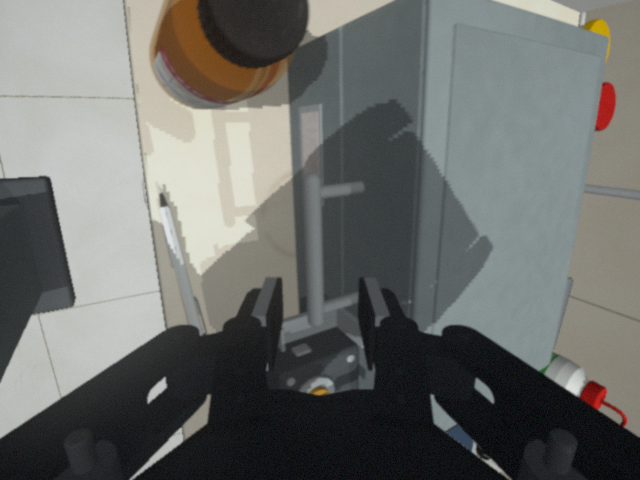

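```bash
python3 -c "
from h import *
for p in [(313,178),(314,250),(315,322)]: print(onz('w4',*p,.107).round(4))
s=r.read_state();M=R.from_euler('xyz',s['eef_rot'],degrees=True)
a,b=onz('w4',313,178,.107),onz('w4',315,322,.107);m=(a+b)/2
print(m, 'tool',M.inv().apply(m-np.array(s['eef_pos']))*1e3)
# corners of the shut lid's front top edge / base
"
```

```text
[0.4437 0.2481 0.107 ]
[0.4441 0.2038 0.107 ]
[0.4445 0.1535 0.107 ]
[0.44408259 0.20078432 0.107     ] tool [-1.43153643 -6.55718738 78.84499081]
```

```bash
python3 -m handwheel '[{"claw":0.6,"linear":[0,-6.5,20],"dr":[0,0,0]},{"claw":0.6,"linear":[0,0,20],"dr":[0,0,0]},{"claw":0.6,"linear":[0,0,20],"dr":[0,0,0]},{"claw":0.6,"linear":[0,0,16],"dr":[0,0,0]},{"claw":0.6,"linear":[0,0,0],"dr":[0,0,0]}]' 60
python3 -m handwheel '[{"claw":1,"linear":[0,0,0],"dr":[0,0,0]},{"claw":1,"linear":[0,0,0],"dr":[0,0,0]},{"claw":1,"linear":[0,0,0],"dr":[0,0,0]},{"claw":1,"linear":[0,0,0],"dr":[0,0,0]},{"claw":1,"linear":[0,0,0],"dr":[0,0,0]}]' 60
python3 - <<'E'
import numpy as np
from h import *;s=r.read_state();M=R.from_euler('xyz',[150,0,90],degrees=True)
n=28;a=np.linspace(.102,.102+1.68,n);P=np.stack([-.2161*np.cos(a),0*a,.2161*np.sin(a)],1)
for d in M.inv().apply(np.diff(P,axis=0)*1e3): print(d.round(1)[1:],end=' ')
E
```

```text
t: 7.08
eef_pos: [0.4449, 0.2013, 0.1083]
eef_rot: [150.2, 0.1, 89.6]
ft_force: [-0.9, -0.2, -0.5]
opening: 0.399
t: 7.5
eef_pos: [0.4419, 0.2016, 0.1094]
eef_rot: [150.2, 0.1, 89.8]
ft_force: [-5.5, 0.9, -2.7]
opening: 0.105
[  8.2 -10.6] [  8.9 -10.1] [ 9.5 -9.5] [10.  -8.9] [10.6 -8.3] [11.1 -7.6] [11.5 -6.9] [11.9 -6.2] [12.3 -5.4] [12.6 -4.7] [12.9 -3.9] [13.1 -3.1] [13.3 -2.2] [13.4 -1.4] [13.4 -0.6] [13.4  0.3] [13.4  1.1] [13.3  1.9] [13.2  2.7] [13.   3.6] [12.7  4.4] [12.4  5.1] [12.1  5.9] [11.7  6.6] [11.3  7.4] [10.8  8. ] [10.3  8.7]
```

Gripped: the bar is 9 mm thick. Lifting along the arc.

```bash
python3 -m handwheel '[{"claw":1,"linear":[0,8.2,-10.6],"dr":[0,0,0]},{"claw":1,"linear":[0,8.9,-10.1],"dr":[0,0,0]},{"claw":1,"linear":[0,9.5,-9.5],"dr":[0,0,0]},{"claw":1,"linear":[0,10,-8.9],"dr":[0,0,0]},{"claw":1,"linear":[0,10.6,-8.3],"dr":[0,0,0]},{"claw":1,"linear":[0,11.1,-7.6],"dr":[0,0,0]},{"claw":1,"linear":[0,11.5,-6.9],"dr":[0,0,0]}]'
python3 -m handwheel '[{"claw":1,"linear":[0,11.9,-6.2],"dr":[0,0,0]},{"claw":1,"linear":[0,12.3,-5.4],"dr":[0,0,0]},{"claw":1,"linear":[0,12.6,-4.7],"dr":[0,0,0]},{"claw":1,"linear":[0,12.9,-3.9],"dr":[0,0,0]},{"claw":1,"linear":[0,13.1,-3.1],"dr":[0,0,0]},{"claw":1,"linear":[0,13.3,-2.2],"dr":[0,0,0]},{"claw":1,"linear":[0,13.4,-1.4],"dr":[0,0,0]}]'
python3 -c "
from h import *
st()"
```

```text
t: 8.08
eef_pos: [0.4691, 0.2022, 0.1969]
eef_rot: [150.5, 0.0, 89.7]
ft_force: [-11.0, 4.4, -0.2]
opening: 0.106
t: 8.67
eef_pos: [0.5364, 0.2038, 0.2686]
eef_rot: [150.0, -0.2, 89.9]
ft_force: [-4.1, 6.4, -2.6]
opening: 0.103
{'t': np.float64(8.667), 'joints': array([ 18.212,  -9.605, 117.147, -12.741,  44.404,  25.281]), 'eef_pos': array([0.536, 0.204, 0.269]), 'eef_rot': array([150.006,  -0.202,  89.88 ]), 'ft_force': array([-4.061,  6.422, -2.631]), 'opening': np.float64(0.103)}
```

```bash
python3 -m handwheel '[{"claw":1,"linear":[0,13.4,-0.6],"dr":[0,0,0]},{"claw":1,"linear":[0,13.4,0.3],"dr":[0,0,0]},{"claw":1,"linear":[0,13.4,1.1],"dr":[0,0,0]},{"claw":1,"linear":[0,13.3,1.9],"dr":[0,0,0]},{"claw":1,"linear":[0,13.2,2.7],"dr":[0,0,0]},{"claw":1,"linear":[0,13,3.6],"dr":[0,0,0]},{"claw":1,"linear":[0,12.7,4.4],"dr":[0,0,0]}]'
python3 -m handwheel '[{"claw":1,"linear":[0,12.4,5.1],"dr":[0,0,0]},{"claw":1,"linear":[0,12.1,5.9],"dr":[0,0,0]},{"claw":1,"linear":[0,11.7,6.6],"dr":[0,0,0]},{"claw":1,"linear":[0,11.3,7.4],"dr":[0,0,0]},{"claw":1,"linear":[0,10.8,8],"dr":[0,0,0]},{"claw":1,"linear":[0,10.3,8.7],"dr":[0,0,0]},{"claw":1,"linear":[0,0,0],"dr":[0,0,0]}]'
python3 -c "
from h import *
st()"
```

```text
t: 9.25
eef_pos: [0.6238, 0.2059, 0.3043]
eef_rot: [149.9, -0.5, 89.9]
ft_force: [-4.4, 11.8, -0.4]
opening: 0.101
t: 9.83
eef_pos: [0.7053, 0.2046, 0.3007]
eef_rot: [149.9, -0.3, 89.9]
ft_force: [2.4, 8.3, -4.5]
opening: 0.102
{'t': np.float64(9.833), 'joints': array([13.185,  8.59 , 95.599, -8.771, 46.621, 17.719]), 'eef_pos': array([0.705, 0.205, 0.301]), 'eef_rot': array([149.857,  -0.301,  89.918]), 'ft_force': array([ 2.359,  8.266, -4.461]), 'opening': np.float64(0.102)}
```

```bash
python3 -m handwheel '[{"claw":0.6,"linear":[0,0,0],"dr":[0,0,0]},{"claw":0.6,"linear":[0,0,0],"dr":[0,0,0]},{"claw":0.6,"linear":[0,0,-15],"dr":[0,0,0]},{"claw":0.6,"linear":[0,0,-25],"dr":[0,0,0]},{"claw":0.6,"linear":[0,0,-35],"dr":[0,0,0]},{"claw":0.6,"linear":[0,0,-35],"dr":[0,0,0]}]' 
python3 -m handwheel '[{"claw":0.3,"linear":[0,-25,0],"dr":[0.105,0,0]},{"claw":0.3,"linear":[0,-25,0],"dr":[0.105,0,0]},{"claw":0.3,"linear":[0,-25,0],"dr":[0.105,0,0]},{"claw":0.3,"linear":[0,-25,0],"dr":[0.105,0,0]},{"claw":0.3,"linear":[0,-25,0],"dr":[0.105,0,0]},{"claw":0.3,"linear":[0,0,0],"dr":[0,0,0]}]'
python3 -c "
from h import *
st();shot('wrist','w5')"
```

```text
t: 10.33
eef_pos: [0.648, 0.2007, 0.3973]
eef_rot: [149.9, 0.0, 89.7]
ft_force: [1.5, 0.4, 1.7]
opening: 0.403
t: 10.83
eef_pos: [0.5307, 0.2016, 0.3588]
eef_rot: [-179.9, -0.0, 89.8]
ft_force: [0.7, -0.1, -0.6]
opening: 0.701
{'t': np.float64(10.833), 'joints': array([1.3694e+01, 1.5610e+00, 9.2881e+01, 4.4000e-02, 8.5621e+01,
       1.3935e+01]), 'eef_pos': array([0.531, 0.202, 0.359]), 'eef_rot': array([-1.79929e+02, -2.70000e-02,  8.97560e+01]), 'ft_force': array([ 0.679, -0.111, -0.564]), 'opening': np.float64(0.701)}
```

View pics/w5.png

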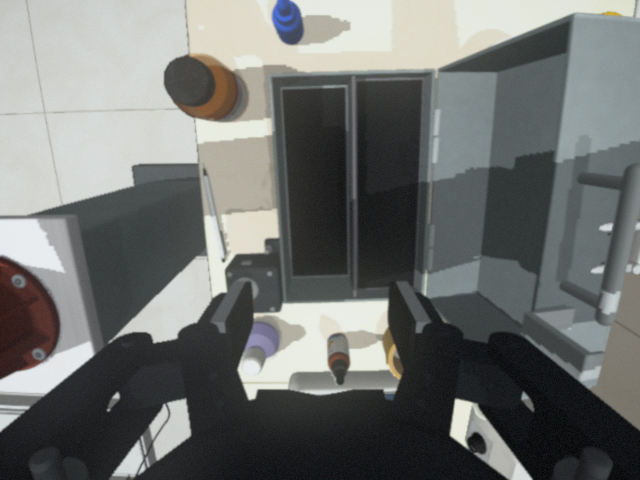

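```bash
python3 -c "
from h import *
W='w5'
c={'FL':((273,76),-.09,.136),'BL':((434,70),.09,.136),'FR':((283,303),-.09,-.136),'inFL':((279,82),-.086,.132),'inFR':((289,296),-.086,-.132)}
A=[];B=[]
for k,(p,x,y) in c.items():
    q=onz(W,*p,.085)[:2];print(k,q.round(4));A.append((x,y));B.append(q)
A=np.array(A);B=np.array(B);a0,b0=A.mean(0),B.mean(0);H=(A-a0).T@(B-b0);th=np.arctan2(H[0,1]-H[1,0],H[0,0]+H[1,1])
Rm=np.array([[np.cos(th),-np.sin(th)],[np.sin(th),np.cos(th)]]);t=b0-Rm@a0;print('yaw',np.degrees(th),'origin',t,'res',(B-(A@Rm.T+t)).round(4).tolist())
print('amb2',onz(W,188,80,.136),'drop',onz(W,340,378,.1),'burn',onz(W,253,362,.081))
for n,x,y in [('D+',-.043,.09),('D0',-.043,0),('D-',-.043,-.09),('S+',.046,.09),('S0',.046,0),('S-',.046,-.09),('bow',-.13,-.102)]: print(n,(Rm@[x,y]+t).round(4))
"
```

```text
FL [0.4808 0.335 ]
BL [0.6535 0.341 ]
FR [0.4827 0.0673]
inFL [0.487  0.3289]
inFR [0.4907 0.0771]
yaw 1.180526107999355 origin [0.57188704 0.20372158] res [[0.0017, -0.0028], [-0.0056, -0.0006], [-0.002, 0.0014], [0.0038, -0.005], [0.0021, 0.0071]]
amb2 [0.40672599 0.32454058 0.136     ] drop [ 0.55599484 -0.03541972  0.1       ] burn [ 0.43781671 -0.02427681  0.081     ]
D+ [0.527  0.2928]
D0 [0.5289 0.2028]
D- [0.5308 0.1129]
S+ [0.616  0.2947]
S0 [0.6179 0.2047]
S- [0.6197 0.1147]
bow [0.444  0.0991]
```

```bash
python3 -m handwheel '[{"claw":0.2,"linear":[25,-25,20],"dr":[0,0,0]},{"claw":0.2,"linear":[25,-25,20],"dr":[0,0,0]},{"claw":0.2,"linear":[25,-25,20],"dr":[0,0,0]},{"claw":0.2,"linear":[25,-25,20],"dr":[0,0,0]},{"claw":0.2,"linear":[24,-26,20],"dr":[0,0,0]},{"claw":0.2,"linear":[0,0,20],"dr":[0,0,0]},{"claw":0.2,"linear":[0,0,25],"dr":[0,0,0]},{"claw":0.2,"linear":[0,0,25],"dr":[0,0,0]}]' 
python3 -m handwheel '[{"claw":0.2,"linear":[0,0,25],"dr":[0,0,0]},{"claw":0.2,"linear":[0,0,20],"dr":[0,0,0]},{"claw":0.2,"linear":[0,0,10],"dr":[0,0,0]},{"claw":0.2,"linear":[0,0,4],"dr":[0,0,0]},{"claw":0.2,"linear":[0,0,0],"dr":[0,0,0]}]' 60
python3 -m handwheel '[{"claw":1,"linear":[0,0,0],"dr":[0,0,0]},{"claw":1,"linear":[0,0,0],"dr":[0,0,0]},{"claw":1,"linear":[0,0,0],"dr":[0,0,0]},{"claw":1,"linear":[0,0,0],"dr":[0,0,0]},{"claw":1,"linear":[0,0,0],"dr":[0,0,0]}]' 60
python3 -m handwheel '[{"claw":1,"linear":[0,0,-15],"dr":[0,0,0]},{"claw":1,"linear":[0,0,-25],"dr":[0,0,0]},{"claw":1,"linear":[0,0,-30],"dr":[0,0,0]},{"claw":1,"linear":[0,0,-20],"dr":[0,0,0]},{"claw":1,"linear":[0,0,-10],"dr":[0,0,0]},{"claw":1,"linear":[0,0,0],"dr":[0,0,0]}]'
python3 -c "
from h import *
st();shot('side','s6');shot('wrist','w6')"
```

```text
t: 11.55
eef_pos: [0.4072, 0.3278, 0.1882]
eef_rot: [179.6, -0.2, 89.9]
ft_force: [0.2, 0.3, -0.5]
opening: 0.802
t: 11.97
eef_pos: [0.4066, 0.3264, 0.1282]
eef_rot: [179.9, -0.0, 89.8]
ft_force: [-0.3, -0.2, -1.2]
opening: 0.799
t: 12.38
eef_pos: [0.4067, 0.3273, 0.1305]
eef_rot: [179.9, -0.1, 89.8]
ft_force: [-3.0, -0.1, 5.1]
opening: 0.506
t: 12.88
eef_pos: [0.4078, 0.3273, 0.2311]
eef_rot: [179.7, -0.2, 89.8]
ft_force: [1.0, -0.2, -6.1]
opening: 0.503
{'t': np.float64(12.883), 'joints': array([ 3.10620e+01,  7.23000e-01,  1.07453e+02, -6.00000e-03,
        7.14650e+01,  3.12920e+01]), 'eef_pos': array([0.408, 0.327, 0.231]), 'eef_rot': array([179.69 ,  -0.181,  89.772]), 'ft_force': array([ 0.998, -0.17 , -6.124]), 'opening': np.float64(0.503)}
```

```bash
python3 -m handwheel '[{"claw":1,"linear":[-7,20,-6],"dr":[0,0,0]},{"claw":1,"linear":[-7,25,-4],"dr":[0,0,0]},{"claw":1,"linear":[-7,25,0],"dr":[0,0,0]},{"claw":1,"linear":[-7,25,0],"dr":[0,0,0]},{"claw":1,"linear":[-6,16,0],"dr":[0,0,0]},{"claw":1,"linear":[0,6,0],"dr":[0,0,0]},{"claw":1,"linear":[0,0,5],"dr":[0,0,0]}]'
python3 -c "
from h import *
st();shot('wrist','w7')"
```

```text
t: 13.57
eef_pos: [0.5238, 0.2914, 0.2314]
eef_rot: [-179.9, 0.0, 89.7]
ft_force: [0.2, -0.0, -6.3]
opening: 0.497
{'t': np.float64(13.567), 'joints': array([2.2372e+01, 1.0347e+01, 9.6969e+01, 1.4000e-02, 7.2778e+01,
       2.2701e+01]), 'eef_pos': array([0.524, 0.291, 0.231]), 'eef_rot': array([-1.79908e+02,  2.40000e-02,  8.96670e+01]), 'ft_force': array([ 0.154, -0.014, -6.297]), 'opening': np.float64(0.497)}
```

View pics/w7.png

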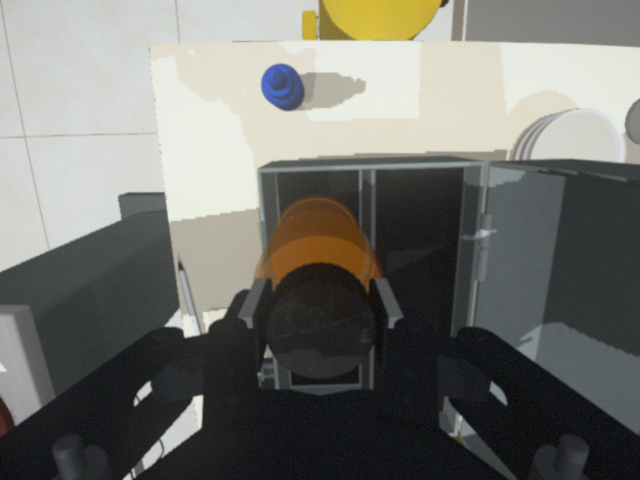

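```bash
python3 -c "
from h import *
W='w7'
print('in front',onz(W,276,180,.085),'front out',onz(W,260,172,.085),'rail',onz(W,363,180,.08),onz(W,375,180,.08),'back out',onz(W,488,165,.085))
print('bottle edges',onz(W,276,235,.101),onz(W,362,235,.101), onz(W,318,198,.101))"
python3 -m handwheel '[{"claw":1,"linear":[1,1,25],"dr":[0,0,0]},{"claw":1,"linear":[0,0,25],"dr":[0,0,0]},{"claw":1,"linear":[0,0,20],"dr":[0,0,0]},{"claw":1,"linear":[0,0,8],"dr":[0,0,0]},{"claw":1,"linear":[0,0,4],"dr":[0,0,0]},{"claw":1,"linear":[0,0,0],"dr":[0,0,0]}]'
```

```text
in front [0.48954147 0.32857298 0.085     ] front out [0.47730949 0.33488418 0.085     ] rail [0.55822087 0.32755618 0.08      ] [0.56780012 0.32751942 0.08      ] back out [0.65528174 0.33973016 0.085     ]
bottle edges [0.48991395 0.28839332 0.101     ] [0.55602479 0.28801206 0.101     ] [0.522426   0.31691687 0.101     ]
t: 14.12
eef_pos: [0.5224, 0.293, 0.1497]
eef_rot: [-179.8, 0.1, 89.8]
ft_force: [-0.8, 0.3, -6.1]
opening: 0.502
```

```bash
python3 -m handwheel '[{"claw":1,"linear":[0,0,5],"dr":[0,0,0]},{"claw":1,"linear":[0,0,3],"dr":[0,0,0]},{"claw":1,"linear":[0,0,2],"dr":[0,0,0]},{"claw":1,"linear":[0,0,0],"dr":[0,0,0]}]'
python3 -m handwheel '[{"claw":0.2,"linear":[0,0,0],"dr":[0,0,0]},{"claw":0.2,"linear":[0,0,0],"dr":[0,0,0]},{"claw":0.2,"linear":[0,0,0],"dr":[0,0,0]},{"claw":0.2,"linear":[0,0,-15],"dr":[0,0,0]},{"claw":0.2,"linear":[0,0,-30],"dr":[0,0,0]},{"claw":0.2,"linear":[0,0,-35],"dr":[0,0,0]},{"claw":0.2,"linear":[0,0,-35],"dr":[0,0,0]}]'
```

```text
t: 14.45
eef_pos: [0.5243, 0.2931, 0.1415]
eef_rot: [180.0, -0.0, 89.8]
ft_force: [-0.2, -0.3, -6.1]
opening: 0.501
t: 15.03
eef_pos: [0.5242, 0.2929, 0.258]
eef_rot: [180.0, -0.0, 89.8]
ft_force: [0.9, 0.5, 0.4]
opening: 0.801
```

```bash
python3 -m handwheel '[{"claw":0.2,"linear":[-36,3,0],"dr":[0,0,0]},{"claw":0.2,"linear":[-36,3,0],"dr":[0,0,0]},{"claw":0.2,"linear":[-36,3,0],"dr":[0,0,0]},{"claw":0.2,"linear":[-36,3,0],"dr":[0,0,0]},{"claw":0.2,"linear":[-36,3,0],"dr":[0,0,0]},{"claw":0.2,"linear":[-36,3,0],"dr":[0,0,0]},{"claw":0.2,"linear":[-36,3,0],"dr":[0,0,0]},{"claw":0.2,"linear":[-36,3,0],"dr":[0,0,0]}]'
python3 -m handwheel '[{"claw":0.2,"linear":[-38,2,10],"dr":[0,0,0]},{"claw":0.2,"linear":[0,0,20],"dr":[0,0,0]},{"claw":0.2,"linear":[0,0,20],"dr":[0,0,0]},{"claw":0.2,"linear":[0,0,0],"dr":[0,0,0]}]'
python3 -c "
from h import *
st();shot('wrist','w8')"
```

```text
t: 15.7
eef_pos: [0.5477, 0.003, 0.258]
eef_rot: [179.8, 0.0, 89.8]
ft_force: [0.8, -0.1, 1.0]
opening: 0.801
t: 16.03
eef_pos: [0.5467, -0.0339, 0.2032]
eef_rot: [-179.7, -0.1, 89.6]
ft_force: [-1.8, -0.3, -1.8]
opening: 0.801
{'t': np.float64(16.033), 'joints': array([-1.08910e+01,  5.87700e+00,  1.05197e+02,  3.00000e-03,
        6.92380e+01, -1.05400e+01]), 'eef_pos': array([ 0.547, -0.034,  0.203]), 'eef_rot': array([-1.79694e+02, -6.00000e-02,  8.96480e+01]), 'ft_force': array([-1.821, -0.309, -1.821]), 'opening': np.float64(0.801)}
```

View pics/w8.png

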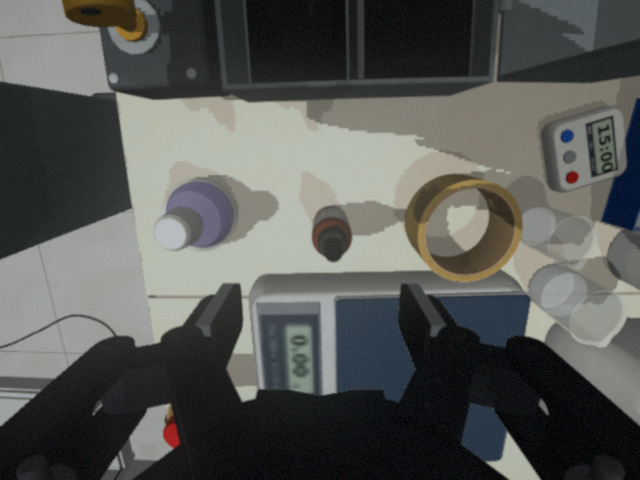

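```bash
python3 -c "
from h import *
W='w8'
print('bulb',onz(W,334,252,.102),'collar',onz(W,332,236,.072),'base r',onz(W,330,207,0.03),onz(W,314,220,.06),onz(W,350,220,.06))
print('tape top left',onz(W,408,220,.05),'burner cap',onz(W,173,232,.081),'body',onz(W,200,213,.03),'balance',onz(W,330,275,.062))
print('tri',tri(W,(334,252),'w5',(340,380)))
print('small',onz(W,173,430,.089))"
```

```text
bulb [ 0.55594055 -0.04076775  0.102     ] collar [ 0.55541384 -0.03796118  0.072     ] base r [ 0.55482424 -0.02362209  0.03      ] [ 0.54138261 -0.02808619  0.06      ] [ 0.57007528 -0.02823258  0.06      ]
tape top left [ 0.61900114 -0.0308527   0.05      ] burner cap [ 0.4360744  -0.03165069  0.081     ] body [ 0.43944294 -0.0282795   0.03      ] balance [ 0.55416405 -0.07449022  0.062     ]
tri (array([ 0.55632908, -0.04349551,  0.0939754 ]), np.float64(0.00020072178767515197))
small [ 0.41504037 -0.21110259  0.089     ]
```

```bash
python3 -m handwheel '[{"claw":0.4,"linear":[-5,9,10],"dr":[0,0,0]},{"claw":0.4,"linear":[0,0,30],"dr":[0,0,0]},{"claw":0.4,"linear":[0,0,30],"dr":[0,0,0]},{"claw":0.4,"linear":[0,0,30],"dr":[0,0,0]},{"claw":0.4,"linear":[0,0,25],"dr":[0,0,0]},{"claw":0.4,"linear":[0,0,18],"dr":[0,0,0]},{"claw":0.4,"linear":[0,0,10],"dr":[0,0,0]},{"claw":0.4,"linear":[0,0,0],"dr":[0,0,0]}]' 25
python3 -m handwheel '[{"claw":1,"linear":[0,0,0],"dr":[0,0,0]},{"claw":1,"linear":[0,0,0],"dr":[0,0,0]},{"claw":1,"linear":[0,0,0],"dr":[0,0,0]},{"claw":1,"linear":[0,0,0],"dr":[0,0,0]}]' 25
python3 -m handwheel '[{"claw":1,"linear":[0,0,-10],"dr":[0,0,0]},{"claw":1,"linear":[0,0,-25],"dr":[0,0,0]},{"claw":1,"linear":[0,0,-30],"dr":[0,0,0]},{"claw":1,"linear":[0,0,-35],"dr":[0,0,0]},{"claw":1,"linear":[0,0,-35],"dr":[0,0,0]},{"claw":1,"linear":[0,0,-20],"dr":[0,0,0]},{"claw":1,"linear":[0,0,0],"dr":[0,0,0]}]'
```

```text
t: 16.75
eef_pos: [0.5572, -0.0375, 0.0522]
eef_rot: [-179.9, -0.0, 89.8]
ft_force: [-0.6, 0.5, 1.2]
opening: 0.602
t: 17.08
eef_pos: [0.5596, -0.0384, 0.0551]
eef_rot: [179.8, 0.0, 89.8]
ft_force: [-0.6, -0.7, 3.0]
opening: 0.37
t: 17.67
eef_pos: [0.5619, -0.0389, 0.2161]
eef_rot: [179.2, 0.1, 89.8]
ft_force: [0.5, 1.2, 0.4]
opening: 0.373
```

```bash
python3 -m handwheel '[{"claw":1,"linear":[34,-5,0],"dr":[0,0,0]},{"claw":1,"linear":[35,-5,0],"dr":[0,0,0]},{"claw":1,"linear":[35,-5,0],"dr":[0,0,0]},{"claw":1,"linear":[35,-5,0],"dr":[0,0,0]},{"claw":1,"linear":[35,-5,0],"dr":[0,0,0]},{"claw":1,"linear":[35,-5,0],"dr":[0,0,0]},{"claw":1,"linear":[32,-5,0],"dr":[0,0,0]},{"claw":1,"linear":[0,0,0],"dr":[0,0,0]}]'
python3 -m handwheel '[{"claw":1,"linear":[0,0,20],"dr":[0,0,0]},{"claw":1,"linear":[0,0,30],"dr":[0,0,0]},{"claw":1,"linear":[0,0,30],"dr":[0,0,0]},{"claw":1,"linear":[0,0,10],"dr":[0,0,0]},{"claw":1,"linear":[0,0,0],"dr":[0,0,0]}]'
python3 -c "
from h import *
st();shot('wrist','w9')"
```

```text
t: 18.33
eef_pos: [0.5216, 0.2079, 0.2075]
eef_rot: [-179.9, -0.2, 90.1]
ft_force: [0.3, 0.6, -0.5]
opening: 0.377
t: 18.75
eef_pos: [0.5201, 0.2016, 0.1139]
eef_rot: [-179.5, 0.1, 89.7]
ft_force: [0.0, -0.9, -0.9]
opening: 0.375
{'t': np.float64(18.75), 'joints': array([ 1.39800e+01,  1.36510e+01,  1.06945e+02, -1.30000e-02,
        5.99480e+01,  1.42380e+01]), 'eef_pos': array([0.52 , 0.202, 0.114]), 'eef_rot': array([-1.79477e+02,  1.45000e-01,  8.97490e+01]), 'ft_force': array([ 0.047, -0.875, -0.899]), 'opening': np.float64(0.375)}
```

View pics/w9.png

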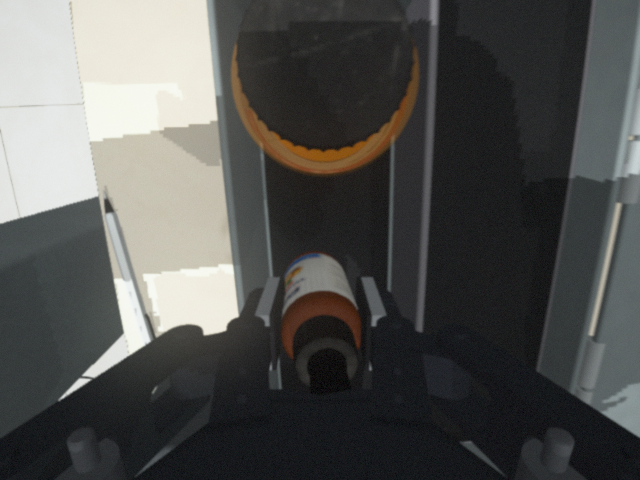

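```bash
python3 -m handwheel '[{"claw":1,"linear":[0,4,20],"dr":[0,0,0]},{"claw":1,"linear":[0,0,14],"dr":[0,0,0]},{"claw":1,"linear":[0,0,8],"dr":[0,0,0]},{"claw":1,"linear":[0,0,4],"dr":[0,0,0]},{"claw":1,"linear":[0,0,0],"dr":[0,0,0]}]'
python3 -c "
from h import *
st()"
```

```text
t: 19.22
eef_pos: [0.528, 0.2028, 0.0725]
eef_rot: [180.0, -0.0, 89.8]
ft_force: [-1.2, 0.5, -1.0]
opening: 0.373
{'t': np.float64(19.217), 'joints': array([ 13.904,  17.779, 107.093,  -0.   ,  55.122,  14.148]), 'eef_pos': array([0.528, 0.203, 0.072]), 'eef_rot': array([ 1.79994e+02, -1.00000e-03,  8.97560e+01]), 'ft_force': array([-1.226,  0.513, -1.037]), 'opening': np.float64(0.373)}
```

```bash
python3 -m handwheel '[{"claw":1,"linear":[0,0,4],"dr":[0,0,0]},{"claw":1,"linear":[0,0,2],"dr":[0,0,0]},{"claw":1,"linear":[0,0,0],"dr":[0,0,0]}]'
python3 -m handwheel '[{"claw":0.4,"linear":[0,0,0],"dr":[0,0,0]},{"claw":0.4,"linear":[0,0,0],"dr":[0,0,0]},{"claw":0.4,"linear":[0,0,0],"dr":[0,0,0]},{"claw":0.4,"linear":[0,0,-15],"dr":[0,0,0]},{"claw":0.4,"linear":[0,0,-30],"dr":[0,0,0]},{"claw":0.4,"linear":[0,0,-40],"dr":[0,0,0]},{"claw":0.4,"linear":[0,0,-40],"dr":[0,0,0]},{"claw":0.4,"linear":[0,0,-40],"dr":[0,0,0]}]'
```

```text
t: 19.47
eef_pos: [0.528, 0.203, 0.0665]
eef_rot: [180.0, -0.0, 89.8]
ft_force: [0.4, -0.6, -0.6]
opening: 0.374
t: 20.13
eef_pos: [0.5273, 0.2028, 0.2327]
eef_rot: [-180.0, 0.0, 89.8]
ft_force: [0.6, 0.3, -0.1]
opening: 0.598
```

```bash
python3 -m handwheel '[{"claw":0.4,"linear":[-33,-13,0],"dr":[0,0,0]},{"claw":0.4,"linear":[-33,-13,0],"dr":[0,0,0]},{"claw":0.4,"linear":[-33,-13,0],"dr":[0,0,0]},{"claw":0.4,"linear":[-33,-13,0],"dr":[0,0,0]},{"claw":0.4,"linear":[-33,-13,0],"dr":[0,0,0]},{"claw":0.4,"linear":[-33,-13,0],"dr":[0,0,0]},{"claw":0.4,"linear":[-35,-13,0],"dr":[0,0,0]},{"claw":0.4,"linear":[0,0,0],"dr":[0,0,0]}]'
python3 -c "
from h import *
st();shot('wrist','w10')"
```

```text
t: 20.8
eef_pos: [0.4341, -0.0344, 0.2313]
eef_rot: [-180.0, 0.2, 89.4]
ft_force: [-1.2, 0.0, 0.0]
opening: 0.601
{'t': np.float64(20.8), 'joints': array([-13.654, -10.721, 117.984,  -0.209,  72.715, -13.028]), 'eef_pos': array([ 0.434, -0.034,  0.231]), 'eef_rot': array([-179.977,    0.2  ,   89.437]), 'ft_force': array([-1.195,  0.007,  0.041]), 'opening': np.float64(0.601)}
```

View pics/w10.png

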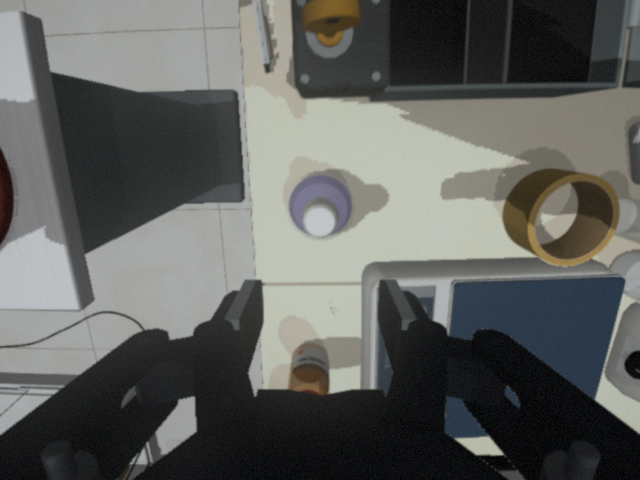

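```bash
python3 -c "
from h import *
W='w10'
print('cap',onz(W,319,218,.081),'body',onz(W,320,206,.03), 'small body',onz(W,310,355,.06))"
```

```text
cap [ 0.43337994 -0.02934793  0.081     ] body [ 0.4341996 -0.0296763  0.03     ] small body [ 0.42274736 -0.17462034  0.06      ]
```

```bash
python3 -m handwheel '[{"claw":0.4,"linear":[5,0,10],"dr":[0,0,0]},{"claw":0.4,"linear":[0,0,30],"dr":[0,0,0]},{"claw":0.4,"linear":[0,0,30],"dr":[0,0,0]},{"claw":0.4,"linear":[0,0,30],"dr":[0,0,0]},{"claw":0.4,"linear":[0,0,25],"dr":[0,0,0]},{"claw":0.4,"linear":[0,0,18],"dr":[0,0,0]},{"claw":0.4,"linear":[0,0,8],"dr":[0,0,0]},{"claw":0.4,"linear":[0,0,2],"dr":[0,0,0]}]' 40
python3 -m handwheel '[{"claw":0.4,"linear":[0,0,2],"dr":[0,0,0]},{"claw":1,"linear":[0,0,0],"dr":[0,0,0]},{"claw":1,"linear":[0,0,0],"dr":[0,0,0]},{"claw":1,"linear":[0,0,0],"dr":[0,0,0]},{"claw":1,"linear":[0,0,0],"dr":[0,0,0]}]' 40
python3 -c "
from h import *
st()"
```

```text
t: 21.52
eef_pos: [0.4342, -0.0228, 0.0758]
eef_rot: [-179.7, -0.1, 89.9]
ft_force: [-0.5, -0.1, 0.3]
opening: 0.604
t: 21.93
eef_pos: [0.4368, -0.0248, 0.0772]
eef_rot: [179.9, 0.0, 89.8]
ft_force: [-0.1, 0.8, 1.7]
opening: 0.367
{'t': np.float64(21.933), 'joints': array([-1.24630e+01,  2.98100e+00,  1.24154e+02,  2.60000e-02,
        5.27250e+01, -1.22380e+01]), 'eef_pos': array([ 0.437, -0.025,  0.077]), 'eef_rot': array([1.79858e+02, 9.00000e-03, 8.97580e+01]), 'ft_force': array([-0.139,  0.784,  1.67 ]), 'opening': np.float64(0.367)}
```

```bash
python3 -m handwheel '[{"claw":1,"linear":[0,0,-15],"dr":[0,0,0]},{"claw":1,"linear":[0,0,-30],"dr":[0,0,0]},{"claw":1,"linear":[0,0,-38],"dr":[0,0,0]},{"claw":1,"linear":[0,0,-38],"dr":[0,0,0]},{"claw":1,"linear":[0,0,-30],"dr":[0,0,0]},{"claw":1,"linear":[15,12,-10],"dr":[0,0,0]},{"claw":1,"linear":[30,24,0],"dr":[0,0,0]}]'
python3 -m handwheel '[{"claw":1,"linear":[33,26,0],"dr":[0,0,0]},{"claw":1,"linear":[33,26,0],"dr":[0,0,0]},{"claw":1,"linear":[33,26,0],"dr":[0,0,0]},{"claw":1,"linear":[33,26,0],"dr":[0,0,0]},{"claw":1,"linear":[33,26,0],"dr":[0,0,0]},{"claw":1,"linear":[22,12,0],"dr":[0,0,0]},{"claw":1,"linear":[0,0,0],"dr":[0,0,0]}]'
python3 -c "
from h import *
st();shot('wrist','w11')"
```

```text
t: 22.52
eef_pos: [0.474, 0.0181, 0.2423]
eef_rot: [179.5, 0.2, 89.5]
ft_force: [2.0, -1.4, -1.5]
opening: 0.368
t: 23.1
eef_pos: [0.6157, 0.2096, 0.237]
eef_rot: [179.9, -0.2, 90.0]
ft_force: [0.5, -0.2, -1.1]
opening: 0.367
{'t': np.float64(23.1), 'joints': array([12.565, 15.97 , 89.604,  0.139, 74.268, 12.566]), 'eef_pos': array([0.616, 0.21 , 0.237]), 'eef_rot': array([ 1.79875e+02, -1.65000e-01,  8.99620e+01]), 'ft_force': array([ 0.543, -0.245, -1.11 ]), 'opening': np.float64(0.367)}
```

View pics/w11.png

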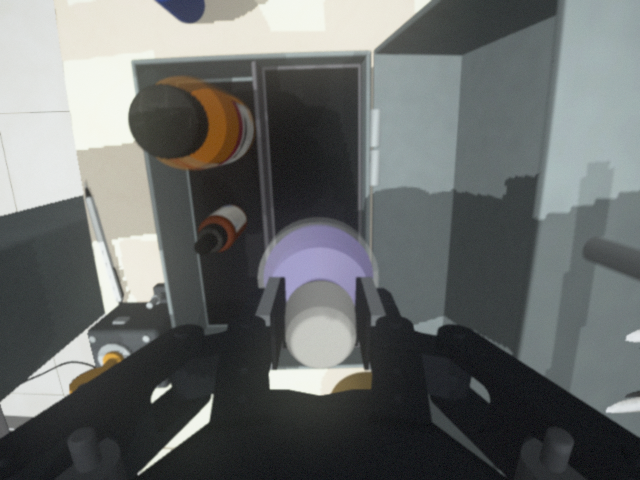

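```bash
python3 -c "
from h import *
W='w11'
print('rail back',onz(W,266,150,.08),'rail front',onz(W,255,150,.08),'back in',onz(W,361,150,.085),'back out',onz(W,372,150,.085),'frontout',onz(W,133,62,.085),'inner front', onz(W,140,68,.085))
print('burner',onz(W,261,265,.185),onz(W,379,265,.185), onz(W,320,311,.24))"
```

```text
rail back [0.57329447 0.26971982 0.08      ] rail front [0.56451997 0.26976201 0.08      ] back in [0.64831486 0.26978519 0.085     ] back out [0.65693517 0.26980281 0.085     ] frontout [0.47677592 0.33517029 0.085     ] inner front [0.48163498 0.33085649 0.085     ]
burner [0.58376423 0.2122214  0.185     ] [0.64813533 0.21209372 0.185     ] [0.6157854  0.21398092 0.24      ]
```

```bash
python3 -m handwheel '[{"claw":1,"linear":[-5,-2.5,10],"dr":[0,0,0]},{"claw":1,"linear":[0,0,25],"dr":[0,0,0]},{"claw":1,"linear":[0,0,25],"dr":[0,0,0]},{"claw":1,"linear":[0,0,20],"dr":[0,0,0]},{"claw":1,"linear":[0,0,8],"dr":[0,0,0]},{"claw":1,"linear":[0,0,3],"dr":[0,0,0]},{"claw":1,"linear":[0,0,0],"dr":[0,0,0]}]'
python3 -m handwheel '[{"claw":1,"linear":[0,0,2],"dr":[0,0,0]},{"claw":1,"linear":[0,0,0],"dr":[0,0,0]}]'
```

```text
t: 23.73
eef_pos: [0.6102, 0.199, 0.1454]
eef_rot: [-179.9, 0.0, 89.7]
ft_force: [-0.3, -0.4, -1.4]
opening: 0.367
t: 23.9
eef_pos: [0.612, 0.2001, 0.1457]
eef_rot: [179.9, -0.0, 89.7]
ft_force: [-0.2, 0.4, -1.9]
opening: 0.371
```

```bash
python3 -m handwheel '[{"claw":1,"linear":[0,0.5,3],"dr":[0,0,0]},{"claw":1,"linear":[0,0,2],"dr":[0,0,0]},{"claw":1,"linear":[0,0,2],"dr":[0,0,0]},{"claw":1,"linear":[0,0,0],"dr":[0,0,0]}]'
python3 -m handwheel '[{"claw":1,"linear":[0,0,1.5],"dr":[0,0,0]},{"claw":1,"linear":[0,0,0],"dr":[0,0,0]}]'
```

```text
t: 24.23
eef_pos: [0.6114, 0.2003, 0.1367]
eef_rot: [-180.0, 0.0, 89.8]
ft_force: [-0.2, 1.0, -1.5]
opening: 0.369
t: 24.4
eef_pos: [0.6118, 0.2004, 0.1363]
eef_rot: [-180.0, -0.0, 89.8]
ft_force: [-2.2, 0.1, 2.6]
opening: 0.365
```

```bash
python3 -m handwheel '[{"claw":0.4,"linear":[0,0,0],"dr":[0,0,0]},{"claw":0.4,"linear":[0,0,0],"dr":[0,0,0]},{"claw":0.4,"linear":[0,0,0],"dr":[0,0,0]},{"claw":0.4,"linear":[0,0,-15],"dr":[0,0,0]},{"claw":0.4,"linear":[0,0,-30],"dr":[0,0,0]},{"claw":0.4,"linear":[0,0,-35],"dr":[0,0,0]},{"claw":0.4,"linear":[0,0,-35],"dr":[0,0,0]}]'
python3 -m handwheel '[{"claw":0.3,"linear":[-30,-14,0],"dr":[0,0,0]},{"claw":0.3,"linear":[-34,-16,0],"dr":[0,0,0]},{"claw":0.3,"linear":[-34,-16,0],"dr":[0,0,0]},{"claw":0.3,"linear":[-34,-16,0],"dr":[0,0,0]},{"claw":0.3,"linear":[-34,-16,0],"dr":[0,0,0]},{"claw":0.3,"linear":[-34,-16,0],"dr":[0,0,0]},{"claw":0.3,"linear":[-34,-16,0],"dr":[0,0,0]}]'
python3 -m handwheel '[{"claw":0.3,"linear":[-34,-16,0],"dr":[0,0,0]},{"claw":0.3,"linear":[-34,-16,0],"dr":[0,0,0]},{"claw":0.3,"linear":[-34,-16,0],"dr":[0,0,0]},{"claw":0.3,"linear":[-34,-16,0],"dr":[0,0,0]},{"claw":0.3,"linear":[-34,-16,0],"dr":[0,0,0]},{"claw":0.3,"linear":[-10,-4,0],"dr":[0,0,0]},{"claw":0.3,"linear":[0,0,0],"dr":[0,0,0]}]'
python3 -c "
from h import *
st();shot('wrist','w12');im=cv2.imread('pics/w12.png')
hsv=cv2.cvtColor(im,cv2.COLOR_BGR2HSV)
m=(((hsv[...,0]<6)|(hsv[...,0]>174))&(hsv[...,1]>170)&(hsv[...,2]>110)).astype(np.uint8)
n,l,s,c=cv2.connectedComponentsWithStats(m)
for i in range(1,n):
  if s[i,4]>60: print(s[i],c[i],onz('w12',*c[i],.085))
"
```

```text
t: 24.98
eef_pos: [0.611, 0.2, 0.2507]
eef_rot: [-179.9, 0.0, 89.8]
ft_force: [0.8, 0.7, 0.8]
opening: 0.599
t: 25.57
eef_pos: [0.4999, -0.0347, 0.2508]
eef_rot: [179.9, 0.0, 89.8]
ft_force: [0.4, -0.0, -0.6]
opening: 0.703
t: 26.15
eef_pos: [0.4152, -0.2154, 0.251]
eef_rot: [180.0, 0.1, 89.5]
ft_force: [-1.0, -0.1, 0.5]
opening: 0.694
{'t': np.float64(26.15), 'joints': array([-3.60070e+01, -7.42000e+00,  1.12966e+02, -3.10000e-02,
        7.43830e+01, -3.54960e+01]), 'eef_pos': array([ 0.415, -0.215,  0.251]), 'eef_rot': array([1.7996e+02, 6.5000e-02, 8.9498e+01]), 'ft_force': array([-1.036, -0.143,  0.531]), 'opening': np.float64(0.694)}
[309 208  33  32 763] [325.56487549 224.20445609] [ 0.42027404 -0.21922881  0.085     ]
[298 378  20  16 136] [306.5        386.25735294] [ 0.4002471  -0.38820471  0.085     ]
```

View pics/w12.png

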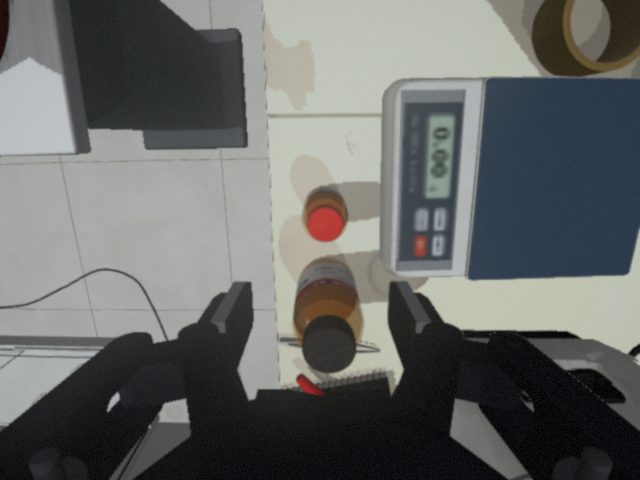

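```bash
python3 -c "
from h import *
print(onz('w12',329,342,.136),onz('w12',328,285,.07),tri('w12',(329,342),'scene0',(429,126)))"
python3 -m handwheel '[{"claw":0.2,"linear":[-22,1,0],"dr":[0,0,0]},{"claw":0.2,"linear":[-30,3,0],"dr":[0,0,0]},{"claw":0.2,"linear":[-30,1,0],"dr":[0,0,0]},{"claw":0.2,"linear":[0,0,20],"dr":[0,0,0]},{"claw":0.2,"linear":[0,0,20],"dr":[0,0,0]},{"claw":0.2,"linear":[0,0,0],"dr":[0,0,0]}]'
```

```text
[ 0.42178881 -0.30293947  0.136     ] [ 0.42257999 -0.2834136   0.07      ] (array([ 0.42110813, -0.30448353,  0.13399809]), np.float64(0.0015133598137939232))
t: 26.7
eef_pos: [0.4195, -0.292, 0.2063]
eef_rot: [-179.7, -0.4, 89.8]
ft_force: [-1.2, 0.4, -1.5]
opening: 0.796
```

```bash
python3 -m handwheel '[{"claw":0.2,"linear":[-7,1,10],"dr":[0,0,0]},{"claw":0.2,"linear":[0,0,25],"dr":[0,0,0]},{"claw":0.2,"linear":[0,0,22],"dr":[0,0,0]},{"claw":0.2,"linear":[0,0,12],"dr":[0,0,0]},{"claw":0.2,"linear":[0,0,5],"dr":[0,0,0]},{"claw":0.2,"linear":[0,0,0],"dr":[0,0,0]}]' 60
python3 -m handwheel '[{"claw":1,"linear":[0,0,0],"dr":[0,0,0]},{"claw":1,"linear":[0,0,0],"dr":[0,0,0]},{"claw":1,"linear":[0,0,0],"dr":[0,0,0]},{"claw":1,"linear":[0,0,0],"dr":[0,0,0]},{"claw":1,"linear":[0,0,0],"dr":[0,0,0]}]' 60
python3 -m handwheel '[{"claw":1,"linear":[0,0,-10],"dr":[0,0,0]},{"claw":1,"linear":[0,0,-25],"dr":[0,0,0]},{"claw":1,"linear":[0,0,-35],"dr":[0,0,0]},{"claw":1,"linear":[0,0,-35],"dr":[0,0,0]},{"claw":1,"linear":[0,0,-35],"dr":[0,0,0]},{"claw":1,"linear":[0,0,-20],"dr":[0,0,0]},{"claw":1,"linear":[0,0,-15],"dr":[0,0,0]},{"claw":1,"linear":[0,0,0],"dr":[0,0,0]}]'
```

```text
t: 27.2
eef_pos: [0.4216, -0.3012, 0.1357]
eef_rot: [-179.9, -0.1, 89.8]
ft_force: [0.4, -0.4, 0.2]
opening: 0.803
t: 27.62
eef_pos: [0.4225, -0.303, 0.1387]
eef_rot: [179.9, 0.1, 89.8]
ft_force: [-1.4, -0.1, 6.1]
opening: 0.497
t: 28.28
eef_pos: [0.4229, -0.3027, 0.3156]
eef_rot: [179.7, 0.2, 89.8]
ft_force: [1.3, -0.5, -5.1]
opening: 0.494
```

```bash
python3 -m handwheel '[{"claw":1,"linear":[20,5,0],"dr":[0,0,0]},{"claw":1,"linear":[32,9,0],"dr":[0,0,0]},{"claw":1,"linear":[36,9,0],"dr":[0,0,0]},{"claw":1,"linear":[36,9,0],"dr":[0,0,0]},{"claw":1,"linear":[36,9,0],"dr":[0,0,0]},{"claw":1,"linear":[36,9,0],"dr":[0,0,0]},{"claw":1,"linear":[36,9,0],"dr":[0,0,0]}]'
python3 -m handwheel '[{"claw":1,"linear":[36,9,0],"dr":[0,0,0]},{"claw":1,"linear":[36,9,0],"dr":[0,0,0]},{"claw":1,"linear":[36,9,0],"dr":[0,0,0]},{"claw":1,"linear":[36,9,0],"dr":[0,0,0]},{"claw":1,"linear":[26,7,0],"dr":[0,0,0]},{"claw":1,"linear":[13,3,0],"dr":[0,0,0]},{"claw":1,"linear":[0,0,10],"dr":[0,0,0]},{"claw":1,"linear":[0,0,0],"dr":[0,0,0]}]'
python3 -c "
from h import *
st();shot('wrist','w13')
for n,u in {}.items(): pass
# predicted chest inner edges at this view
print(proj('w13',[(.568-.086,.2,.085),(.568,.2,.08),(.568,.071,.085),(.528,.112,.168)]).round())"
```

```text
t: 28.87
eef_pos: [0.4802, -0.068, 0.3088]
eef_rot: [-179.8, -0.1, 89.7]
ft_force: [0.6, -0.4, -4.8]
opening: 0.496
t: 29.53
eef_pos: [0.5262, 0.1124, 0.2975]
eef_rot: [-179.6, 0.1, 89.9]
ft_force: [-0.6, -1.8, -7.3]
opening: 0.493
{'t': np.float64(29.533), 'joints': array([ 4.62700e+00, -4.80000e-02,  1.00965e+02, -9.30000e-02,
        7.94980e+01,  4.78100e+00]), 'eef_pos': array([0.526, 0.112, 0.297]), 'eef_rot': array([-1.79593e+02,  1.26000e-01,  8.98630e+01]), 'ft_force': array([-0.6  , -1.756, -7.292]), 'opening': np.float64(0.493)}
[[274. 117.]
 [366. 117.]
 [362. 248.]
 [323. 231.]]
```

View pics/w13.png

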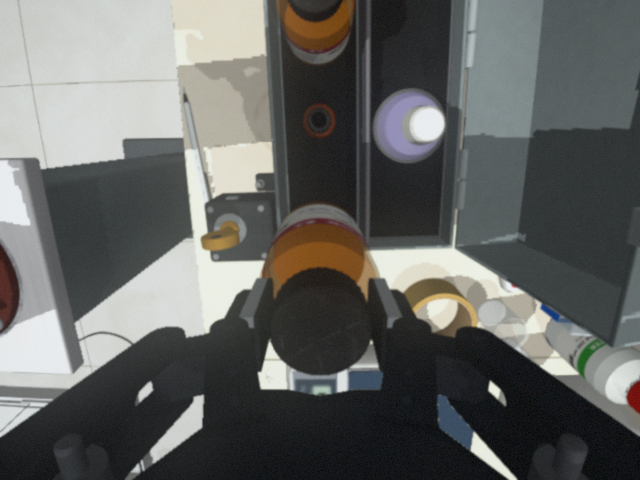

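```bash
python3 -m handwheel '[{"claw":1,"linear":[0,0,20],"dr":[0,0,0]},{"claw":1,"linear":[0,0,30],"dr":[0,0,0]},{"claw":1,"linear":[0,0,30],"dr":[0,0,0]},{"claw":1,"linear":[0,0,30],"dr":[0,0,0]},{"claw":1,"linear":[0,0,15],"dr":[0,0,0]},{"claw":1,"linear":[0,0,8],"dr":[0,0,0]},{"claw":1,"linear":[0,0,4],"dr":[0,0,0]},{"claw":1,"linear":[0,0,0],"dr":[0,0,0]}]'
```

```text
t: 30.25
eef_pos: [0.5278, 0.1117, 0.1629]
eef_rot: [-180.0, -0.0, 89.7]
ft_force: [2.6, 1.9, -7.9]
opening: 0.493
```

```bash
python3 -m handwheel '[{"claw":1,"linear":[0,0,6],"dr":[0,0,0]},{"claw":1,"linear":[0,0,4],"dr":[0,0,0]},{"claw":1,"linear":[0,0,2],"dr":[0,0,0]},{"claw":1,"linear":[0,0,2],"dr":[0,0,0]},{"claw":1,"linear":[0,0,0],"dr":[0,0,0]}]'
python3 -c "
from h import *
st()"
```

```text
t: 30.67
eef_pos: [0.528, 0.1124, 0.1499]
eef_rot: [-180.0, 0.0, 89.8]
ft_force: [0.6, 2.4, -7.0]
opening: 0.496
{'t': np.float64(30.667), 'joints': array([ 4.57500e+00,  8.46700e+00,  1.08609e+02, -2.10000e-02,
        6.29750e+01,  4.81000e+00]), 'eef_pos': array([0.528, 0.112, 0.15 ]), 'eef_rot': array([-1.79951e+02,  2.30000e-02,  8.97750e+01]), 'ft_force': array([ 0.602,  2.412, -6.987]), 'opening': np.float64(0.496)}
```

```bash
python3 -m handwheel '[{"claw":1,"linear":[0,0,1.5],"dr":[0,0,0]},{"claw":1,"linear":[0,0,0],"dr":[0,0,0]},{"claw":0.2,"linear":[0,0,0],"dr":[0,0,0]},{"claw":0.2,"linear":[0,0,0],"dr":[0,0,0]},{"claw":0.2,"linear":[0,0,0],"dr":[0,0,0]},{"claw":0.2,"linear":[0,0,-15],"dr":[0,0,0]},{"claw":0.2,"linear":[0,0,-35],"dr":[0,0,0]},{"claw":0.2,"linear":[0,0,-35],"dr":[0,0,0]}]'
python3 -m handwheel '[{"claw":0.25,"linear":[-25,-8,-10],"dr":[0,0,0]},{"claw":0.25,"linear":[-36,-12,0],"dr":[0,0,0]},{"claw":0.25,"linear":[-36,-12,0],"dr":[0,0,0]},{"claw":0.25,"linear":[-36,-12,0],"dr":[0,0,0]},{"claw":0.25,"linear":[-36,-12,0],"dr":[0,0,0]},{"claw":0.25,"linear":[-36,-12,0],"dr":[0,0,0]},{"claw":0.25,"linear":[-36,-12,0],"dr":[0,0,0]},{"claw":0.25,"linear":[-36,-12,0],"dr":[0,0,0]}]'
python3 -m handwheel '[{"claw":0.25,"linear":[-36,-12,0],"dr":[0,0,0]},{"claw":0.25,"linear":[-16,-4,0],"dr":[0,0,0]},{"claw":0.25,"linear":[0,0,20],"dr":[0,0,0]},{"claw":0.25,"linear":[0,0,20],"dr":[0,0,0]},{"claw":0.25,"linear":[0,0,0],"dr":[0,0,0]}]'
python3 -c "
from h import *
st();shot('wrist','w14');im=cv2.imread('pics/w14.png')
hsv=cv2.cvtColor(im,cv2.COLOR_BGR2HSV)
m=(((hsv[...,0]<6)|(hsv[...,0]>174))&(hsv[...,1]>170)&(hsv[...,2]>110)).astype(np.uint8)
n,l,s,c=cv2.connectedComponentsWithStats(m)
for i in range(1,n):
  if s[i,4]>60: print(s[i],c[i],onz('w14',*c[i],.085))
"
```

```text
t: 31.33
eef_pos: [0.5271, 0.1121, 0.2339]
eef_rot: [-179.8, 0.1, 89.8]
ft_force: [0.9, 0.1, 0.8]
opening: 0.798
t: 32.0
eef_pos: [0.4346, -0.1661, 0.2454]
eef_rot: [179.9, 0.1, 89.8]
ft_force: [1.1, -1.0, 0.5]
opening: 0.749
t: 32.42
eef_pos: [0.4166, -0.2155, 0.2012]
eef_rot: [-179.7, -0.2, 89.7]
ft_force: [-1.5, 0.4, -1.3]
opening: 0.754
{'t': np.float64(32.417), 'joints': array([-3.59060e+01, -3.91300e+00,  1.15372e+02, -4.70000e-02,
        6.88970e+01, -3.55830e+01]), 'eef_pos': array([ 0.417, -0.215,  0.201]), 'eef_rot': array([-1.79685e+02, -1.72000e-01,  8.96930e+01]), 'ft_force': array([-1.524,  0.446, -1.271]), 'opening': np.float64(0.754)}
[305 223  40  38 954] [325.86687631 241.1048218 ] [ 0.42033309 -0.2188077   0.085     ]
```

```bash
python3 -m handwheel '[{"claw":0.25,"linear":[-3,3,10],"dr":[0,0,0]},{"claw":0.25,"linear":[0,0,30],"dr":[0,0,0]},{"claw":0.25,"linear":[0,0,30],"dr":[0,0,0]},{"claw":0.25,"linear":[0,0,30],"dr":[0,0,0]},{"claw":0.25,"linear":[0,0,28],"dr":[0,0,0]},{"claw":0.25,"linear":[0,0,15],"dr":[0,0,0]},{"claw":0.25,"linear":[0,0,5],"dr":[0,0,0]},{"claw":0.25,"linear":[0,0,0],"dr":[0,0,0]}]' 30
python3 -m handwheel '[{"claw":1,"linear":[0,0,0],"dr":[0,0,0]},{"claw":1,"linear":[0,0,0],"dr":[0,0,0]},{"claw":1,"linear":[0,0,0],"dr":[0,0,0]},{"claw":1,"linear":[0,0,0],"dr":[0,0,0]}]' 30
python3 -m handwheel '[{"claw":1,"linear":[0,0,-10],"dr":[0,0,0]},{"claw":1,"linear":[0,0,-30],"dr":[0,0,0]},{"claw":1,"linear":[0,0,-36],"dr":[0,0,0]},{"claw":1,"linear":[0,0,-36],"dr":[0,0,0]},{"claw":1,"linear":[0,0,-36],"dr":[0,0,0]},{"claw":1,"linear":[0,0,-30],"dr":[0,0,0]},{"claw":1,"linear":[0,0,-10],"dr":[0,0,0]}]'
```

```text
t: 33.13
eef_pos: [0.422, -0.2187, 0.0555]
eef_rot: [-179.9, -0.0, 89.8]
ft_force: [0.3, -0.2, 0.1]
opening: 0.75
t: 33.47
eef_pos: [0.4236, -0.2201, 0.0581]
eef_rot: [179.8, 0.1, 89.8]
ft_force: [-0.3, 0.5, 6.2]
opening: 0.487
t: 34.05
eef_pos: [0.4243, -0.2205, 0.2505]
eef_rot: [179.5, 0.3, 89.8]
ft_force: [0.3, -0.7, -0.3]
opening: 0.488
```

```bash
python3 -m handwheel '[{"claw":1,"linear":[15,8,0],"dr":[0,0,0]},{"claw":1,"linear":[33,19,0],"dr":[0,0,0]},{"claw":1,"linear":[33,19,0],"dr":[0,0,0]},{"claw":1,"linear":[33,19,0],"dr":[0,0,0]},{"claw":1,"linear":[33,19,0],"dr":[0,0,0]},{"claw":1,"linear":[33,19,0],"dr":[0,0,0]},{"claw":1,"linear":[33,19,0],"dr":[0,0,0]},{"claw":1,"linear":[33,19,0],"dr":[0,0,0]}]'
python3 -m handwheel '[{"claw":1,"linear":[33,19,0],"dr":[0,0,0]},{"claw":1,"linear":[33,19,0],"dr":[0,0,0]},{"claw":1,"linear":[20,11,0],"dr":[0,0,0]},{"claw":1,"linear":[0,0,10],"dr":[0,0,0]},{"claw":1,"linear":[0,0,25],"dr":[0,0,0]},{"claw":1,"linear":[0,0,25],"dr":[0,0,0]},{"claw":1,"linear":[0,0,10],"dr":[0,0,0]},{"claw":1,"linear":[0,0,0],"dr":[0,0,0]}]'
python3 -c "
from h import *
st()"
```

```text
t: 34.72
eef_pos: [0.5635, 0.0284, 0.2425]
eef_rot: [-179.9, -0.0, 89.8]
ft_force: [0.3, -0.4, -0.7]
opening: 0.486
t: 35.38
eef_pos: [0.6091, 0.1115, 0.1685]
eef_rot: [-179.4, 0.1, 89.7]
ft_force: [-0.7, -0.4, -2.2]
opening: 0.486
{'t': np.float64(35.383), 'joints': array([ 3.8840e+00,  1.6602e+01,  9.6579e+01, -1.4000e-02,  6.7435e+01,
        4.1410e+00]), 'eef_pos': array([0.609, 0.111, 0.168]), 'eef_rot': array([-1.79386e+02,  5.70000e-02,  8.97500e+01]), 'ft_force': array([-0.654, -0.363, -2.179]), 'opening': np.float64(0.486)}
```

```bash
python3 -m handwheel '[{"claw":1,"linear":[2,4,15],"dr":[0,0,0]},{"claw":1,"linear":[0,0,15],"dr":[0,0,0]},{"claw":1,"linear":[0,0,10],"dr":[0,0,0]},{"claw":1,"linear":[0,0,4],"dr":[0,0,0]},{"claw":1,"linear":[0,0,2],"dr":[0,0,0]},{"claw":1,"linear":[0,0,0],"dr":[0,0,0]}]'
python3 -c "
from h import *
st()"
```

```text
t: 35.88
eef_pos: [0.6173, 0.114, 0.1283]
eef_rot: [180.0, -0.0, 89.8]
ft_force: [-0.2, 0.0, -1.9]
opening: 0.493
{'t': np.float64(35.883), 'joints': array([4.0610e+00, 1.9916e+01, 9.7082e+01, 1.0000e-03, 6.3001e+01,
       4.3090e+00]), 'eef_pos': array([0.617, 0.114, 0.128]), 'eef_rot': array([ 1.8000e+02, -1.0000e-03,  8.9751e+01]), 'ft_force': array([-0.181,  0.01 , -1.927]), 'opening': np.float64(0.493)}
```

```bash
python3 -m handwheel '[{"claw":1,"linear":[0,-2,4],"dr":[0,0,0]},{"claw":1,"linear":[0,0,3],"dr":[0,0,0]},{"claw":1,"linear":[0,0,1.5],"dr":[0,0,0]},{"claw":1,"linear":[0,0,0],"dr":[0,0,0]}]'
python3 -m handwheel '[{"claw":1,"linear":[0,0,1.5],"dr":[0,0,0]},{"claw":1,"linear":[0,0,0],"dr":[0,0,0]}]'
python3 -m handwheel '[{"claw":0.35,"linear":[0,0,0],"dr":[0,0,0]},{"claw":0.35,"linear":[0,0,0],"dr":[0,0,0]},{"claw":0.35,"linear":[0,0,0],"dr":[0,0,0]},{"claw":0.35,"linear":[0,0,-15],"dr":[0,0,0]},{"claw":0.35,"linear":[0,0,-30],"dr":[0,0,0]},{"claw":0.35,"linear":[0,0,-40],"dr":[0,0,0]},{"claw":0.35,"linear":[0,0,-40],"dr":[0,0,0]}]'
python3 -m handwheel '[{"claw":0.35,"linear":[10,-30,-30],"dr":[0,0,0]},{"claw":0.35,"linear":[20,-30,-35],"dr":[0,0,0]},{"claw":0.35,"linear":[20,-30,-20],"dr":[0,0,0]},{"claw":0.6,"linear":[20,-10,0],"dr":[0,0,0]},{"claw":0.6,"linear":[10,0,0],"dr":[0,0,0]},{"claw":0.6,"linear":[0,0,0],"dr":[0,0,0]}]'
python3 -c "
from h import *
st();shot('wrist','w15');shot('scene','sc15');shot('side','s15')
a=cv2.imread('pics/w15.png');b=cv2.imread('pics/s15.png');c=cv2.imread('pics/sc15.png')
o=np.zeros((600,800,3),np.uint8);o[:360,:480]=cv2.resize(a,(480,360));o[360:,:320]=cv2.resize(b,(320,240));o[360:,320:640]=cv2.resize(c,(320,240))
o[:360,480:]=cv2.resize(b[130:400,230:470],(320,360))
cv2.imwrite('pics/c15.png',o)"
```

```text
t: 36.22
eef_pos: [0.6151, 0.1142, 0.1194]
eef_rot: [-180.0, 0.0, 89.8]
ft_force: [-0.1, 0.3, -1.2]
opening: 0.493
t: 36.38
eef_pos: [0.6153, 0.1143, 0.1181]
eef_rot: [-180.0, 0.0, 89.8]
ft_force: [0.5, 0.0, -2.1]
opening: 0.488
t: 36.97
eef_pos: [0.6144, 0.1141, 0.2433]
eef_rot: [-179.8, 0.0, 89.8]
ft_force: [1.5, 0.1, -0.2]
opening: 0.653
t: 37.47
eef_pos: [0.5219, 0.1925, 0.3217]
eef_rot: [179.9, -0.1, 89.9]
ft_force: [0.7, -1.0, -1.1]
opening: 0.4
{'t': np.float64(37.467), 'joints': array([1.3003e+01, 1.0410e+00, 9.7296e+01, 2.7000e-02, 8.1530e+01,
       1.3068e+01]), 'eef_pos': array([0.522, 0.192, 0.322]), 'eef_rot': array([ 1.79877e+02, -5.60000e-02,  8.99310e+01]), 'ft_force': array([ 0.69 , -0.98 , -1.092]), 'opening': np.float64(0.4)}
```

View pics/c15.png

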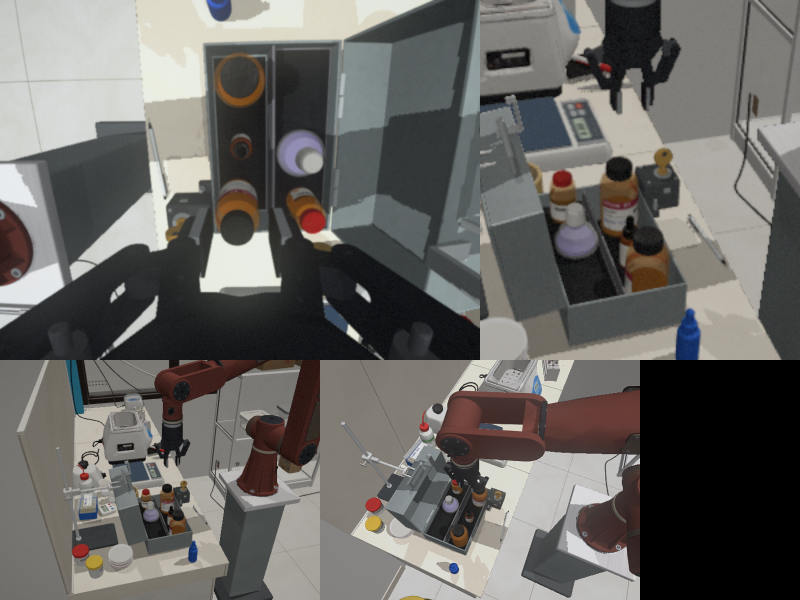

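```bash
python3 -m handwheel '[{"claw":0.6,"linear":[2,25,-15],"dr":[0,0,0]},{"claw":0.6,"linear":[2,25,-15],"dr":[0,0,0]},{"claw":0.6,"linear":[2,25,-15],"dr":[0,0,0]},{"claw":0.6,"linear":[2,25,-15],"dr":[0,0,0]},{"claw":0.6,"linear":[2,25,-15],"dr":[0,0,0]},{"claw":0.6,"linear":[0,0,0],"dr":[0,0,0]}]'
python3 -m handwheel '[{"claw":0.6,"linear":[0,0,0],"dr":[-0.105,0,0]},{"claw":0.6,"linear":[0,0,0],"dr":[-0.105,0,0]},{"claw":0.6,"linear":[0,0,0],"dr":[-0.105,0,0]},{"claw":0.6,"linear":[0,0,0],"dr":[-0.105,0,0]},{"claw":0.6,"linear":[0,0,0],"dr":[-0.105,0,0]},{"claw":0.6,"linear":[0,0,0],"dr":[0,0,0]},{"claw":0.6,"linear":[0,0,0],"dr":[0,0,0]}]'
cat > to.py <<'E'
import sys
from h import *
s=r.read_state();M=R.from_euler('xyz',s['eef_rot'],degrees=True)
print(s['eef_pos'].round(4) if hasattr(s['eef_pos'],'round') else s['eef_pos'],'tool shift',(M.inv().apply(np.array([float(v) for v in sys.argv[1:4]])-np.array(s['eef_pos']))*1e3).round(1))
E
python3 to.py .7053 .2046 .3007; python3 -c "
from h import *
st()
shot('wrist','w16');im=cv2.imread('pics/w16.png');print(proj('w16',[(.704,.159,.299),(.704,.249,.299)]))"
```

```text
t: 38.12
eef_pos: [0.6524, 0.1984, 0.3967]
eef_rot: [179.7, 0.0, 89.6]
ft_force: [-0.9, -0.3, -0.2]
opening: 0.398
t: 38.7
eef_pos: [0.6454, 0.1993, 0.3927]
eef_rot: [150.3, 0.1, 89.7]
ft_force: [0.0, 0.3, 0.6]
opening: 0.398
[0.6454 0.1993 0.3927] tool shift [  5.8   6.4 109.5]
{'t': np.float64(38.7), 'joints': array([14.258, -1.613, 96.435, -8.649, 56.587, 17.419]), 'eef_pos': array([0.645, 0.199, 0.393]), 'eef_rot': array([1.50297e+02, 9.10000e-02, 8.97430e+01]), 'ft_force': array([0.047, 0.345, 0.563]), 'opening': np.float64(0.398)}
[[326.01245197 289.88099784]
 [326.22630229 166.91982191]]
```

```bash
python3 -c "
import cv2;im=cv2.cvtColor(cv2.imread('pics/w16.png'),6);print(im[200,296:360:2]);print(im[230,296:360:2])"
python3 -m handwheel '[{"claw":0.6,"linear":[0,6,20],"dr":[0,0,0]},{"claw":0.6,"linear":[0,0,25],"dr":[0,0,0]},{"claw":0.6,"linear":[0,0,25],"dr":[0,0,0]},{"claw":0.6,"linear":[0,0,20],"dr":[0,0,0]},{"claw":0.6,"linear":[0,0,0],"dr":[0,0,0]}]' 60
python3 to.py .7053 .2046 .3007
```

```text
[103 122 118  94  98 109 109 110 109 109 109 111 107  97 102 117 126 129
 134 131 123 118 122 127 128 134 145 160 171 179 171 161]
[106 132 134 136 137 145 149 152 152 151 148 150 139 103  99 109 123 131
 137 135 126 113 111 113 109 105 106 120 131 144 157 203]
t: 39.17
eef_pos: [0.6983, 0.1986, 0.3154]
eef_rot: [150.4, 0.1, 89.7]
ft_force: [-0.4, -0.6, -1.6]
opening: 0.403
[0.6983 0.1986 0.3154] tool shift [ 6.  -1.2 16.2]
```

```bash
python3 -m handwheel '[{"claw":0.6,"linear":[0,1,10],"dr":[0,0,0]},{"claw":0.6,"linear":[0,0,6],"dr":[0,0,0]},{"claw":0.6,"linear":[0,0,0],"dr":[0,0,0]},{"claw":1,"linear":[0,0,0],"dr":[0,0,0]},{"claw":1,"linear":[0,0,0],"dr":[0,0,0]},{"claw":1,"linear":[0,0,0],"dr":[0,0,0]},{"claw":1,"linear":[0,0,0],"dr":[0,0,0]},{"claw":1,"linear":[0,0,0],"dr":[0,0,0]}]' 60
python3 - <<'E'
from h import *;st()
s=r.read_state();M=R.from_euler('xyz',s['eef_rot'],degrees=True)
p=np.array(s['eef_pos'])
H=np.array([.6585,p[1],.085]);v=p-H;print('rad',np.hypot(v[0],v[2]),'theta',np.pi-np.arctan2(v[2],v[0])-.102)
rad=.2161; a0=np.pi-np.arctan2(v[2],v[0]); n=36
a=np.linspace(a0,.112,n+1);P=np.stack([-rad*np.cos(a),0*a,rad*np.sin(a)],1)
for d in R.from_euler('xyz',[150.1,0,90],degrees=True).inv().apply(np.diff(P,axis=0)*1e3): print(d.round(1)[1:],end=' ')
E
```

```text
t: 39.83
eef_pos: [0.7055, 0.2001, 0.3072]
eef_rot: [150.0, 0.0, 89.8]
ft_force: [-2.8, 0.7, -2.5]
opening: 0.095
{'t': np.float64(39.833), 'joints': array([12.901,  8.271, 95.211, -8.876, 47.529, 17.395]), 'eef_pos': array([0.705, 0.2  , 0.307]), 'eef_rot': array([1.50012e+02, 3.70000e-02, 8.98030e+01]), 'ft_force': array([-2.803,  0.698, -2.512]), 'opening': np.float64(0.095)}
rad 0.22707472338760423 theta 1.6772375226672256
[-7.6 -6.5] [-7.9 -6.1] [-8.2 -5.8] [-8.4 -5.4] [-8.7 -5. ] [-8.9 -4.6] [-9.1 -4.2] [-9.3 -3.7] [-9.4 -3.3] [-9.6 -2.9] [-9.7 -2.4] [-9.8 -2. ] [-9.9 -1.5] [-10.  -1.] [-10.   -0.6] [-10.   -0.1] [-10.    0.3] [-10.    0.8] [-9.9  1.3] [-9.9  1.7] [-9.8  2.2] [-9.7  2.6] [-9.5  3.1] [-9.4  3.5] [-9.2  3.9] [-9.   4.4] [-8.8  4.8] [-8.6  5.2] [-8.3  5.6] [-8.1  5.9] [-7.8  6.3] [-7.5  6.7] [-7.2  7. ] [-6.8  7.3] [-6.5  7.6] [-6.1  7.9]
```

```bash
python3 -m handwheel '[{"claw":1,"linear":[0,-7.6,-6.5],"dr":[0,0,0]},{"claw":1,"linear":[0,-7.9,-6.1],"dr":[0,0,0]},{"claw":1,"linear":[0,-8.2,-5.8],"dr":[0,0,0]},{"claw":1,"linear":[0,-8.4,-5.4],"dr":[0,0,0]},{"claw":1,"linear":[0,-8.7,-5],"dr":[0,0,0]},{"claw":1,"linear":[0,-8.9,-4.6],"dr":[0,0,0]},{"claw":1,"linear":[0,-9.1,-4.2],"dr":[0,0,0]}]'
python3 -m handwheel '[{"claw":1,"linear":[0,-9.3,-3.7],"dr":[0,0,0]},{"claw":1,"linear":[0,-9.4,-3.3],"dr":[0,0,0]},{"claw":1,"linear":[0,-9.6,-2.9],"dr":[0,0,0]},{"claw":1,"linear":[0,-9.7,-2.4],"dr":[0,0,0]},{"claw":1,"linear":[0,-9.8,-2],"dr":[0,0,0]},{"claw":1,"linear":[0,-9.9,-1.5],"dr":[0,0,0]},{"claw":1,"linear":[0,-10,-1],"dr":[0,0,0]},{"claw":1,"linear":[0,-10,-0.6],"dr":[0,0,0]}]'
python3 -c "
from h import *
st()"
```

```text
t: 40.42
eef_pos: [0.6385, 0.1984, 0.315]
eef_rot: [149.3, 0.2, 89.8]
ft_force: [5.0, -8.0, 1.8]
opening: 0.091
t: 41.08
eef_pos: [0.567, 0.197, 0.3]
eef_rot: [148.5, 0.4, 89.7]
ft_force: [-4.0, -18.9, 22.5]
opening: 0.09
{'t': np.float64(41.083), 'joints': array([ 16.798,  -8.399, 113.068, -12.793,  45.755,  23.514]), 'eef_pos': array([0.567, 0.197, 0.3  ]), 'eef_rot': array([148.487,   0.354,  89.71 ]), 'ft_force': array([ -4.028, -18.933,  22.488]), 'opening': np.float64(0.09)}
```

```bash
python3 -m handwheel '[{"claw":0.6,"linear":[0,0,0],"dr":[0,0,0]},{"claw":0.6,"linear":[0,0,0],"dr":[0,0,0]},{"claw":0.6,"linear":[0,0,0],"dr":[0,0,0]},{"claw":0.6,"linear":[0,0,0],"dr":[0,0,0]}]' 60
python3 to.py .5750 .1980 .2871
python3 -c "
from h import *
shot('wrist','w17');im=cv2.cvtColor(cv2.imread('pics/w17.png'),6)
print(proj('w17',[(.5764,.22,.2847),(.5764,.24,.2847)]))
for v in (120,160,200,230,260): print(v,im[v,270:370:3])"
```

```text
t: 41.42
eef_pos: [0.5602, 0.2009, 0.2868]
eef_rot: [149.9, -0.0, 89.8]
ft_force: [0.5, -0.5, 0.1]
opening: 0.398
[0.5602 0.2009 0.2868] tool shift [-2.8 13.   7.2]
[[351.07686773 263.62247211]
 [352.13884513 216.47970697]]
120 [ 49  52  52  54  71 115 122 159 196 197 196 196 197 195 196 197 195 195
 195 196 197 194 192 192 194 192 191 164 131 131 127 126 126 125]
160 [ 48  47  42  41  43  66  83  84 112 121 121 123 122 127 123 124 129 126
 126 127 125 123 127 126 127 126 126 125 126 125 125 124 126 126]
200 [159 155 146 122  90  70  77  83  92 123 122 125 122 124 123 122 125 126
 122 124 123 140 122 131 142 147 151 146 140 121 124 123 122 124]
230 [156 165 157 158 156 159 160 158 155 102 106 105 109 108 108 110 110 121
 124 124 100 102 112 117 121 124 129 127 135 123 123 123 123 123]
260 [ 38  45  44  42  40  41  42  70  78  86 107 106 105 110 107 107 107 121
 124 122 100 103 113 119 121 126 121 120 115 117 121 119 120 122]
```

```bash
python3 -c "
from h import *
for h in [(342,230),(342,260),(345,200)]:
  o,d=ray('w17',*h);d=d/np.linalg.norm(d)
  t=np.linspace(.05,.4,3501);P=o+t[:,None]*d;e=np.hypot(P[:,0]-.6585,P[:,2]-.085)-.2161
  i=np.where(np.diff(np.sign(e)))[0];print(P[i])
  s=r.read_state();M=R.from_euler('xyz',s['eef_rot'],degrees=True);print(M.inv().apply(P[i]-np.array(s['eef_pos']))*1e3)
"
```

```text
[[0.57254424 0.23465028 0.28335552]]
[[33.75864429  9.10967045  8.74209971]]
[[0.57274828 0.22186305 0.28336933]]
[[20.97226051  9.33625952  8.85172878]]
[[0.57348193 0.24676358 0.28376568]]
[[45.87545838 10.08594758  8.838079  ]]
```

```bash
python3 -m handwheel '[{"claw":0.6,"linear":[0,9.3,0],"dr":[0,0,0]},{"claw":0.6,"linear":[0,0,8.5],"dr":[0,0,0]},{"claw":0.6,"linear":[0,0,0],"dr":[0,0,0]},{"claw":1,"linear":[0,0,0],"dr":[0,0,0]},{"claw":1,"linear":[0,0,0],"dr":[0,0,0]},{"claw":1,"linear":[0,0,0],"dr":[0,0,0]},{"claw":1,"linear":[0,0,0],"dr":[0,0,0]},{"claw":1,"linear":[0,0,0],"dr":[0,0,0]}]' 60
python3 - <<'E'
from h import *;st()
rad=.2161; n=24
a=np.linspace(1.162,.105,n+1);P=np.stack([-rad*np.cos(a),0*a,rad*np.sin(a)],1)
for d in R.from_euler('xyz',[150.,0,90],degrees=True).inv().apply(np.diff(P,axis=0)*1e3): print(d.round(1)[1:],end=' ')
E
```

```text
t: 42.13
eef_pos: [0.5729, 0.2005, 0.2834]
eef_rot: [149.9, 0.0, 89.8]
ft_force: [3.7, 0.8, -3.8]
opening: 0.107
{'t': np.float64(42.133), 'joints': array([ 16.591,  -6.129, 112.466, -11.785,  45.292,  22.965]), 'eef_pos': array([0.573, 0.2  , 0.283]), 'eef_rot': array([1.49941e+02, 3.50000e-02, 8.98060e+01]), 'ft_force': array([ 3.715,  0.814, -3.844]), 'opening': np.float64(0.107)}
[-9.5 -0.9] [-9.5 -0.5] [-9.5 -0. ] [-9.5  0.4] [-9.5  0.8] [-9.4  1.2] [-9.4  1.6] [-9.3  2. ] [-9.2  2.4] [-9.1  2.8] [-8.9  3.2] [-8.8  3.6] [-8.6  4. ] [-8.4  4.4] [-8.2  4.8] [-8.   5.1] [-7.8  5.5] [-7.5  5.8] [-7.3  6.1] [-7.   6.4] [-6.7  6.7] [-6.4  7. ] [-6.1  7.3] [-5.8  7.6]
```

Gripped well this time (9 mm, forces small). Closing on, in smaller groups.

```bash
python3 -m handwheel '[{"claw":1,"linear":[-0.1,-9.5,-0.9],"dr":[0,0,0]},{"claw":1,"linear":[-0.1,-9.5,-0.5],"dr":[0,0,0]},{"claw":1,"linear":[-0.1,-9.5,0],"dr":[0,0,0]},{"claw":1,"linear":[-0.1,-9.5,0.4],"dr":[0,0,0]},{"claw":1,"linear":[-0.1,-9.5,0.8],"dr":[0,0,0]},{"claw":1,"linear":[-0.1,-9.4,1.2],"dr":[0,0,0]}]'
python3 -m handwheel '[{"claw":1,"linear":[-0.1,-9.4,1.6],"dr":[0,0,0]},{"claw":1,"linear":[-0.1,-9.3,2],"dr":[0,0,0]},{"claw":1,"linear":[-0.1,-9.2,2.4],"dr":[0,0,0]},{"claw":1,"linear":[-0.1,-9.1,2.8],"dr":[0,0,0]},{"claw":1,"linear":[-0.1,-8.9,3.2],"dr":[0,0,0]},{"claw":1,"linear":[-0.1,-8.8,3.6],"dr":[0,0,0]}]'
python3 -c "
from h import *
st()"
```

```text
t: 42.63
eef_pos: [0.5256, 0.1993, 0.2567]
eef_rot: [149.6, 0.1, 89.8]
ft_force: [4.8, -4.0, -0.5]
opening: 0.108
t: 43.13
eef_pos: [0.4861, 0.1983, 0.2161]
eef_rot: [149.6, 0.2, 89.8]
ft_force: [2.8, -7.8, 1.2]
opening: 0.106
{'t': np.float64(43.133), 'joints': array([ 20.123, -12.604, 125.732, -16.385,  39.3  ,  30.434]), 'eef_pos': array([0.486, 0.198, 0.216]), 'eef_rot': array([149.63 ,   0.22 ,  89.804]), 'ft_force': array([ 2.774, -7.768,  1.181]), 'opening': np.float64(0.106)}
```

```bash
python3 -m handwheel '[{"claw":1,"linear":[-0.4,-8.6,4],"dr":[0,0,0]},{"claw":1,"linear":[-0.4,-8.4,4.4],"dr":[0,0,0]},{"claw":1,"linear":[-0.4,-8.2,4.8],"dr":[0,0,0]},{"claw":1,"linear":[-0.3,-8,5.1],"dr":[0,0,0]},{"claw":1,"linear":[-0.2,-7.8,5.5],"dr":[0,0,0]},{"claw":1,"linear":[-0.2,-7.5,5.8],"dr":[0,0,0]}]'
python3 -m handwheel '[{"claw":1,"linear":[-0.1,-7.3,6.1],"dr":[0,0,0]},{"claw":1,"linear":[-0.1,-3.5,3.2],"dr":[0,0,0]},{"claw":1,"linear":[0,-3.5,3.2],"dr":[0,0,0]},{"claw":1,"linear":[0,-3.4,3.4],"dr":[0,0,0]},{"claw":1,"linear":[0,-3.3,3.3],"dr":[0,0,0]}]'
python3 -c "
from h import *
st()"
```

```text
t: 43.63
eef_pos: [0.458, 0.1975, 0.1646]
eef_rot: [149.8, 0.1, 89.8]
ft_force: [0.2, -4.1, 3.5]
opening: 0.102
t: 44.05
eef_pos: [0.4495, 0.1973, 0.137]
eef_rot: [149.8, 0.1, 89.8]
ft_force: [1.4, -6.3, 3.0]
opening: 0.103
{'t': np.float64(44.05), 'joints': array([ 21.856,  -9.278, 132.788, -22.248,  30.102,  38.753]), 'eef_pos': array([0.449, 0.197, 0.137]), 'eef_rot': array([1.49846e+02, 9.20000e-02, 8.98030e+01]), 'ft_force': array([ 1.435, -6.263,  2.956]), 'opening': np.float64(0.103)}
```

```bash
python3 -m handwheel '[{"claw":1,"linear":[-0.1,-3.2,3.6],"dr":[0,0,0]},{"claw":1,"linear":[0,-3.2,3.7],"dr":[0,0,0]},{"claw":1,"linear":[0,-3.1,3.8],"dr":[0,0,0]},{"claw":1,"linear":[0,-3,3.8],"dr":[0,0,0]},{"claw":1,"linear":[0,-1.8,2.2],"dr":[0,0,0]},{"claw":1,"linear":[0,-1.2,1.6],"dr":[0,0,0]},{"claw":1,"linear":[0,0,0],"dr":[0,0,0]}]'
python3 -c "
from h import *
st()"
```

```text
t: 44.63
eef_pos: [0.445, 0.1971, 0.1125]
eef_rot: [149.9, 0.1, 89.8]
ft_force: [3.5, -5.8, -1.0]
opening: 0.106
{'t': np.float64(44.633), 'joints': array([ 22.086,  -6.662, 133.882, -25.089,  26.839,  42.167]), 'eef_pos': array([0.445, 0.197, 0.113]), 'eef_rot': array([1.4992e+02, 9.3000e-02, 8.9791e+01]), 'ft_force': array([ 3.514, -5.752, -1.018]), 'opening': np.float64(0.106)}
```

```bash
python3 -m handwheel '[{"claw":1,"linear":[0,-1.2,1.5],"dr":[0,0,0]},{"claw":1,"linear":[0,-1.2,1.5],"dr":[0,0,0]},{"claw":1,"linear":[0,0,0],"dr":[0,0,0]}]'
python3 -m handwheel '[{"claw":1,"linear":[0,-1.2,1.5],"dr":[0,0,0]},{"claw":1,"linear":[0,0,0],"dr":[0,0,0]}]'
python3 -m handwheel '[{"claw":1,"linear":[0,-1.2,1.5],"dr":[0,0,0]},{"claw":1,"linear":[0,0,0],"dr":[0,0,0]}]'
```

```text
t: 44.88
eef_pos: [0.4446, 0.1971, 0.109]
eef_rot: [149.9, 0.1, 89.8]
ft_force: [1.6, -5.5, 0.8]
opening: 0.107
t: 45.05
eef_pos: [0.4444, 0.1971, 0.1073]
eef_rot: [149.9, 0.1, 89.8]
ft_force: [1.2, -6.2, 1.0]
opening: 0.102
t: 45.22
eef_pos: [0.4444, 0.1972, 0.1055]
eef_rot: [149.9, 0.1, 89.8]
ft_force: [5.0, -5.9, -1.3]
opening: 0.102
```

Still moving freely, so I keep lowering until it makes firm contact.

```bash
python3 -m handwheel '[{"claw":1,"linear":[0,-1,1.6],"dr":[0,0,0]},{"claw":1,"linear":[0,0,0],"dr":[0,0,0]}]'
python3 -m handwheel '[{"claw":1,"linear":[0,-1,1.6],"dr":[0,0,0]},{"claw":1,"linear":[0,0,0],"dr":[0,0,0]}]'
python3 -m handwheel '[{"claw":1,"linear":[0,-1,1.6],"dr":[0,0,0]},{"claw":1,"linear":[0,0,0],"dr":[0,0,0]}]'
python3 -m handwheel '[{"claw":1,"linear":[0,-1,1.6],"dr":[0,0,0]},{"claw":1,"linear":[0,0,0],"dr":[0,0,0]}]'
```

```text
t: 45.38
eef_pos: [0.4444, 0.1972, 0.1043]
eef_rot: [149.9, 0.1, 89.8]
ft_force: [-2.5, -7.1, 9.2]
opening: 0.101
t: 45.55
eef_pos: [0.4445, 0.1972, 0.1041]
eef_rot: [149.8, 0.2, 89.7]
ft_force: [-17.3, -9.9, 28.2]
opening: 0.104
t: 45.72
eef_pos: [0.4446, 0.1972, 0.1038]
eef_rot: [149.8, 0.2, 89.7]
ft_force: [-31.9, -11.5, 46.6]
opening: 0.106
t: 45.88
eef_pos: [0.4448, 0.1973, 0.1035]
eef_rot: [149.7, 0.3, 89.7]
ft_force: [-46.5, -14.7, 67.1]
opening: 0.103
```

```bash
python3 -m handwheel '[{"claw":1,"linear":[0,3,-4.5],"dr":[0,0,0]},{"claw":1,"linear":[0,0,0],"dr":[0,0,0]},{"claw":0.6,"linear":[0,0,0],"dr":[0,0,0]},{"claw":0.6,"linear":[0,0,0],"dr":[0,0,0]},{"claw":0.6,"linear":[0,0,-15],"dr":[0,0,0]},{"claw":0.6,"linear":[0,0,-30],"dr":[0,0,0]},{"claw":0.6,"linear":[0,0,-35],"dr":[0,0,0]},{"claw":0.6,"linear":[0,0,-25],"dr":[0,0,0]}]'
python3 -m handwheel '[{"claw":0.6,"linear":[0,0,-5],"dr":[0.105,0,0]},{"claw":0.6,"linear":[0,0,-5],"dr":[0.105,0,0]},{"claw":0.6,"linear":[0,0,-10],"dr":[0.105,0,0]},{"claw":0.6,"linear":[0,0,-10],"dr":[0.105,0,0]},{"claw":0.6,"linear":[0,0,-10],"dr":[0.105,0,0]},{"claw":0.6,"linear":[0,0,-10],"dr":[0,0,0]},{"claw":0.6,"linear":[0,0,0],"dr":[0,0,0]}]'
python3 -m handwheel '[{"claw":0.5,"linear":[0,0,0],"dr":[0,0,-0.12]},{"claw":0.5,"linear":[0,0,0],"dr":[0,0,-0.12]},{"claw":0.5,"linear":[0,0,0],"dr":[0,0,-0.12]},{"claw":0.5,"linear":[0,0,0],"dr":[0,0,-0.12]},{"claw":0.5,"linear":[0,0,0],"dr":[0,0,-0.12]},{"claw":0.5,"linear":[0,0,0],"dr":[0,0,-0.12]},{"claw":0.5,"linear":[0,0,0],"dr":[0,0,-0.12]}]'
python3 -m handwheel '[{"claw":0.5,"linear":[0,0,0],"dr":[0,0,-0.12]},{"claw":0.5,"linear":[0,0,0],"dr":[0,0,-0.12]},{"claw":0.5,"linear":[0,0,0],"dr":[0,0,-0.12]},{"claw":0.5,"linear":[0,0,0],"dr":[0,0,-0.12]},{"claw":0.5,"linear":[0,0,0],"dr":[0,0,-0.12]},{"claw":0.5,"linear":[0,0,0],"dr":[0,0,-0.12]},{"claw":0.5,"linear":[0,0,0],"dr":[0,0,0]}]'
python3 to.py .4395 .102 .24
```

```text
t: 46.55
eef_pos: [0.3901, 0.1983, 0.1946]
eef_rot: [150.0, -0.1, 89.8]
ft_force: [1.0, 0.7, 1.7]
opening: 0.395
t: 47.13
eef_pos: [0.3824, 0.1985, 0.2435]
eef_rot: [179.8, -0.1, 89.7]
ft_force: [0.0, 0.3, 0.4]
opening: 0.4
t: 47.72
eef_pos: [0.3788, 0.198, 0.2406]
eef_rot: [-180.0, 0.0, 138.3]
ft_force: [-0.3, 0.4, -0.3]
opening: 0.498
t: 48.3
eef_pos: [0.3789, 0.198, 0.2407]
eef_rot: [-180.0, -0.0, 179.3]
ft_force: [0.5, 0.5, 0.1]
opening: 0.5
[0.3789 0.198  0.2407] tool shift [-61.8 -95.3   0.7]
```

```bash
python3 -m handwheel '[{"claw":0.5,"linear":[-16,-24,0],"dr":[0,0,0]},{"claw":0.5,"linear":[-16,-24,0],"dr":[0,0,0]},{"claw":0.5,"linear":[-16,-24,0],"dr":[0,0,0]},{"claw":0.5,"linear":[-14,-23,0],"dr":[0,0,-0.03]},{"claw":0.5,"linear":[0,0,0],"dr":[0,0,0]},{"claw":0.5,"linear":[0,0,0],"dr":[0,0,0]}]'
python3 -c "
from h import *
st();shot('wrist','k1');shot('scene','k1s');shot('side','k1d')
P=[(.4395,.102,.16),(.4395,.102,.144),(.4395+.016,.102,.144),(.4395-.016,.102,.144)]
for f in('k1','k1s','k1d'):
  im=cv2.imread(f'pics/{f}.png');hsv=cv2.cvtColor(im,cv2.COLOR_BGR2HSV)
  q=proj(f,P);print(f,q.round().tolist())
  m=((hsv[...,0]>12)&(hsv[...,0]<26)&(hsv[...,1]>110)&(hsv[...,2]>70)).astype(np.uint8)
  n,l,s,c=cv2.connectedComponentsWithStats(m)
  for i in range(1,n):
    if s[i,4]>15 and np.linalg.norm(c[i]-q[1])<70:
      pts=np.argwhere(l==i)[:,::-1].astype(np.float32);print(s[i],c[i].round(1),cv2.minAreaRect(pts))
"
```

```text
t: 48.8
eef_pos: [0.4406, 0.1015, 0.2413]
eef_rot: [180.0, -0.0, -179.4]
ft_force: [0.0, -0.3, -0.3]
opening: 0.496
{'t': np.float64(48.8), 'joints': array([ 4.05800e+00, -8.96500e+00,  1.15386e+02,  1.80000e-02,
        7.36050e+01, -8.65240e+01]), 'eef_pos': array([0.441, 0.102, 0.241]), 'eef_rot': array([ 1.79985e+02, -2.70000e-02, -1.79423e+02]), 'ft_force': array([ 0.006, -0.26 , -0.254]), 'opening': np.float64(0.496)}
k1 [[320.0, 249.0], [320.0, 242.0], [320.0, 264.0], [320.0, 219.0]]
[306 222  22  46 762] [316.2 243.2] ((316.5, 244.5), (45.0, 21.0), 90.0)
k1s [[357.0, 265.0], [357.0, 268.0], [349.0, 265.0], [364.0, 271.0]]
[349 264  15  14  62] [355.7 269.8] ((356.0, 270.5), (13.0, 14.0), 90.0)
k1d [[368.0, 242.0], [367.0, 248.0], [360.0, 249.0], [374.0, 247.0]]
[361 242  13  19 158] [366.6 249.8] ((367.0, 251.0), (18.0, 12.0), 90.0)
```

```bash
python3 -m handwheel '[{"claw":0.6,"linear":[1,-2,20],"dr":[0,0,0]},{"claw":0.6,"linear":[0,0,25],"dr":[0,0,0]},{"claw":0.6,"linear":[0,0,25],"dr":[0,0,0]},{"claw":0.6,"linear":[0,0,15],"dr":[0,0,0]},{"claw":0.6,"linear":[0,0,6],"dr":[0,0,0]},{"claw":0.6,"linear":[0,0,0],"dr":[0,0,0]}]' 25
python3 -c "
from h import *
st()"
```

```text
t: 49.45
eef_pos: [0.438, 0.1008, 0.1492]
eef_rot: [-180.0, -0.2, -179.1]
ft_force: [-0.5, 0.5, -0.5]
opening: 0.399
{'t': np.float64(49.45), 'joints': array([ 3.98900e+00, -2.51900e+00,  1.20241e+02,  7.00000e-03,
        6.25100e+01, -8.69410e+01]), 'eef_pos': array([0.438, 0.101, 0.149]), 'eef_rot': array([-179.994,   -0.232, -179.073]), 'ft_force': array([-0.451,  0.465, -0.52 ]), 'opening': np.float64(0.399)}
```

```bash
cat > m.py <<'E'
from h import *
s=r.read_state();print('F',np.round(s['ft_force'],1),'M',np.round(s['moment'],2),'yaw',round(s['eef_rot'][2],1),'j6',round(s['joints'][5],1),'op',round(float(s['opening']),3),np.round(s['eef_pos'],4))
E
python3 -m handwheel '[{"claw":1,"linear":[0,0,2],"dr":[0,0,0]},{"claw":1,"linear":[0,0,0],"dr":[0,0,0]},{"claw":1,"linear":[0,0,0],"dr":[0,0,0]},{"claw":1,"linear":[0,0,0],"dr":[0,0,0]},{"claw":1,"linear":[0,0,0],"dr":[0,0,0]}]' 25; python3 m.py
python3 -m handwheel '[{"claw":1,"linear":[0,0,0],"dr":[0,0,-0.03]},{"claw":1,"linear":[0,0,0],"dr":[0,0,-0.03]},{"claw":1,"linear":[0,0,0],"dr":[0,0,-0.03]},{"claw":1,"linear":[0,0,0],"dr":[0,0,-0.03]},{"claw":1,"linear":[0,0,0],"dr":[0,0,-0.03]}]'; python3 m.py
```

```text
t: 49.87
eef_pos: [0.4405, 0.0988, 0.15]
eef_rot: [-179.8, 0.1, -179.1]
ft_force: [-0.6, -4.9, -1.0]
opening: 0.113
F [-0.6 -4.9 -1. ] M [-0.65  0.14  0.06] yaw -179.1 j6 -87.0 op 0.113 [0.4405 0.0988 0.15  ]
t: 50.28
eef_pos: [0.4404, 0.0987, 0.15]
eef_rot: [-179.8, 0.0, -170.4]
ft_force: [-0.9, -5.9, -0.1]
opening: 0.109
F [-0.9 -5.9 -0.1] M [-0.68  0.19 -0.12] yaw -170.4 j6 -95.6 op 0.109 [0.4404 0.0987 0.15  ]
```

```bash
python3 -m handwheel '[{"claw":1,"linear":[0,0,0],"dr":[0,0,-0.03]},{"claw":1,"linear":[0,0,0],"dr":[0,0,-0.03]},{"claw":1,"linear":[0,0,0],"dr":[0,0,-0.03]},{"claw":1,"linear":[0,0,0],"dr":[0,0,-0.03]},{"claw":1,"linear":[0,0,0],"dr":[0,0,-0.03]}]'>/dev/null; python3 m.py
python3 -m handwheel '[{"claw":1,"linear":[0,0,0],"dr":[0,0,-0.03]},{"claw":1,"linear":[0,0,0],"dr":[0,0,-0.03]},{"claw":1,"linear":[0,0,0],"dr":[0,0,-0.03]},{"claw":1,"linear":[0,0,0],"dr":[0,0,-0.03]}]'>/dev/null; python3 m.py
python3 -m handwheel '[{"claw":1,"linear":[0,0,0],"dr":[0,0,-0.03]},{"claw":1,"linear":[0,0,0],"dr":[0,0,-0.03]},{"claw":1,"linear":[0,0,0],"dr":[0,0,-0.03]}]'>/dev/null; python3 m.py
```

```text
F [-1.9 -5.6 -1.2] M [-0.72  0.2  -0.09] yaw -161.8 j6 -104.2 op 0.111 [0.4405 0.0987 0.15  ]
F [-1.3 -5.2 -0.8] M [-0.77  0.19 -0.03] yaw -155.0 j6 -111.1 op 0.109 [0.4405 0.0987 0.15  ]
F [-1.3 -5.  -0.6] M [-0.71  0.18 -0.02] yaw -149.8 j6 -116.3 op 0.11 [0.4405 0.0987 0.15  ]
```

```bash
python3 -m handwheel '[{"claw":1,"linear":[0,0,0],"dr":[0,0,-0.03]},{"claw":1,"linear":[0,0,0],"dr":[0,0,-0.03]},{"claw":1,"linear":[0,0,0],"dr":[0,0,-0.03]}]'>/dev/null; python3 m.py
python3 -m handwheel '[{"claw":1,"linear":[0,0,0],"dr":[0,0,-0.03]},{"claw":1,"linear":[0,0,0],"dr":[0,0,-0.03]},{"claw":1,"linear":[0,0,0],"dr":[0,0,-0.03]}]'>/dev/null; python3 m.py
python3 -m handwheel '[{"claw":1,"linear":[0,0,0],"dr":[0,0,-0.03]},{"claw":1,"linear":[0,0,0],"dr":[0,0,-0.03]},{"claw":1,"linear":[0,0,0],"dr":[0,0,-0.03]}]'>/dev/null; python3 m.py
python3 -m handwheel '[{"claw":1,"linear":[0,0,0],"dr":[0,0,-0.025]},{"claw":1,"linear":[0,0,0],"dr":[0,0,-0.025]}]'>/dev/null; python3 m.py
```

```text
F [-0.8 -4.6  0.1] M [-0.69  0.16 -0.1 ] yaw -144.7 j6 -121.4 op 0.108 [0.4405 0.0987 0.15  ]
F [ 0.3 -4.8 -0.2] M [-0.63  0.07 -0.3 ] yaw -139.5 j6 -126.5 op 0.11 [0.4405 0.0987 0.15  ]
F [ 0.1 -5.3 -1.1] M [-0.78  0.33 -0.72] yaw -134.5 j6 -131.6 op 0.111 [0.4405 0.0987 0.15  ]
F [-0.7 -6.5  0.1] M [-0.87  0.29 -0.88] yaw -131.7 j6 -134.4 op 0.113 [0.4405 0.0987 0.1501]
```

```bash
python3 -m handwheel '[{"claw":1,"linear":[0,0,0],"dr":[0,0,0.03]},{"claw":1,"linear":[0,0,0],"dr":[0,0,0.03]},{"claw":1,"linear":[0,0,0],"dr":[0,0,0.03]},{"claw":1,"linear":[0,0,0],"dr":[0,0,0.03]}]'>/dev/null; python3 m.py
python3 -m handwheel '[{"claw":1,"linear":[0,0,0],"dr":[0,0,0.03]},{"claw":1,"linear":[0,0,0],"dr":[0,0,0.03]},{"claw":1,"linear":[0,0,0],"dr":[0,0,0.03]},{"claw":1,"linear":[0,0,0],"dr":[0,0,0.03]}]'>/dev/null; python3 m.py
python3 -m handwheel '[{"claw":1,"linear":[0,0,0],"dr":[0,0,0.03]},{"claw":1,"linear":[0,0,0],"dr":[0,0,0.03]},{"claw":1,"linear":[0,0,0],"dr":[0,0,0.03]}]'>/dev/null; python3 m.py
```

```text
F [-1.1 -4.8 -1.8] M [-0.7   0.22 -0.24] yaw -138.6 j6 -127.5 op 0.112 [0.4405 0.0987 0.15  ]
F [-0.8 -5.6 -0.5] M [-0.76  0.15  0.05] yaw -145.4 j6 -120.7 op 0.108 [0.4405 0.0987 0.15  ]
F [ 0.  -4.6 -0.6] M [-0.74  0.18 -0.01] yaw -150.5 j6 -115.5 op 0.114 [0.4405 0.0987 0.15  ]
```

```bash
python3 -m handwheel '[{"claw":1,"linear":[0,0,0],"dr":[0,0,0.03]},{"claw":1,"linear":[0,0,0],"dr":[0,0,0.03]},{"claw":1,"linear":[0,0,0],"dr":[0,0,0.03]}]'>/dev/null; python3 m.py
python3 -m handwheel '[{"claw":1,"linear":[0,0,0],"dr":[0,0,0.03]},{"claw":1,"linear":[0,0,0],"dr":[0,0,0.03]},{"claw":1,"linear":[0,0,0],"dr":[0,0,0.03]}]'>/dev/null; python3 m.py
python3 -m handwheel '[{"claw":1,"linear":[0,0,0],"dr":[0,0,0.03]},{"claw":1,"linear":[0,0,0],"dr":[0,0,0.03]},{"claw":1,"linear":[0,0,0],"dr":[0,0,0.03]}]'>/dev/null; python3 m.py
```

```text
F [-1.7 -5.7 -0.6] M [-0.69  0.14  0.11] yaw -155.7 j6 -110.4 op 0.109 [0.4405 0.0987 0.15  ]
F [-1.  -5.3 -0.5] M [-0.61  0.08  0.45] yaw -160.7 j6 -105.3 op 0.115 [0.4405 0.0987 0.15  ]
F [-1.8 -4.5 -1. ] M [-0.62  0.04  0.81] yaw -165.8 j6 -100.2 op 0.114 [0.4405 0.0988 0.15  ]
```

Torque now resists both ways (about −143° and −157° tool yaw). The second direction was free on the way in, so the bolt has snapped and is holding the key at about 0.5 rad. I'll return to neutral, let go and back away.

```bash
python3 -m handwheel '[{"claw":1,"linear":[0,0,0],"dr":[0,0,-0.04]},{"claw":1,"linear":[0,0,0],"dr":[0,0,-0.04]},{"claw":1,"linear":[0,0,0],"dr":[0,0,-0.04]},{"claw":1,"linear":[0,0,0],"dr":[0,0,-0.04]},{"claw":1,"linear":[0,0,0],"dr":[0,0,-0.04]},{"claw":1,"linear":[0,0,0],"dr":[0,0,-0.04]},{"claw":1,"linear":[0,0,0],"dr":[0,0,-0.04]}]'>/dev/null; python3 m.py
python3 -m handwheel '[{"claw":0.7,"linear":[0,0,0],"dr":[0,0,0]},{"claw":0.7,"linear":[0,0,0],"dr":[0,0,0]},{"claw":0.7,"linear":[0,0,0],"dr":[0,0,0]},{"claw":0.7,"linear":[0,0,-15],"dr":[0,0,0]},{"claw":0.7,"linear":[0,0,-30],"dr":[0,0,0]},{"claw":0.7,"linear":[0,0,-40],"dr":[0,0,0]},{"claw":0.7,"linear":[0,0,-30],"dr":[0,0,0]},{"claw":0.7,"linear":[0,0,0],"dr":[0,0,0]}]'
python3 m.py
python3 -c "
from h import *
shot('wrist','k2');shot('side','k2d');shot('scene','k2s')
im=cv2.imread('pics/k2.png');hsv=cv2.cvtColor(im,cv2.COLOR_BGR2HSV)
m=((hsv[...,0]>12)&(hsv[...,0]<26)&(hsv[...,1]>110)&(hsv[...,2]>70)).astype(np.uint8)
q=proj('k2',[(.4405,.0987,.144)])[0];print(q)
n,l,s,c=cv2.connectedComponentsWithStats(m)
for i in range(1,n):
  if s[i,4]>15 and np.linalg.norm(c[i]-q)<70:
    pts=np.argwhere(l==i)[:,::-1].astype(np.float32);print(s[i],c[i].round(1),cv2.minAreaRect(pts))
# side view: seam gap check: brightness down the left end face, before (ajar) / shut s3 / now
for f in('side0','s3','k2d'):
  g=cv2.cvtColor(cv2.imread(f'pics/{f}.png'),6); print(f,g[325:372:2,375].tolist())
a=cv2.imread('pics/s3.png').astype(int);b=cv2.imread('pics/k2d.png').astype(int)
print('shut vs now, chest region diff',abs(a-b)[250:390,275:385].mean(), 'ajar vs now',abs(cv2.imread('pics/side0.png').astype(int)-b)[250:390,275:385].mean())
"
```

```text
F [ 0.1 -5.3 -0.3] M [-0.75  0.16 -0.14] yaw -149.8 j6 -116.3 op 0.112 [0.4405 0.0987 0.15  ]
t: 55.12
eef_pos: [0.4449, 0.1007, 0.2726]
eef_rot: [-179.6, 0.8, -149.9]
ft_force: [1.7, -0.2, 0.5]
opening: 0.3
F [ 1.7 -0.2  0.5] M [ 0.04 -0.1  -0.03] yaw -149.9 j6 -116.2 op 0.3 [0.4449 0.1007 0.2726]
[321.43579194 222.17479041]
[312 203  20  41 599] [321.7 222.2] ((321.5, 223.0), (40.0, 19.0), 90.0)
side0 [79, 75, 76, 77, 78, 78, 53, 56, 56, 60, 83, 74, 76, 79, 79, 76, 80, 80, 79, 76, 80, 78, 74, 80]
s3 [81, 82, 82, 79, 80, 79, 80, 81, 78, 85, 83, 82, 83, 82, 82, 80, 80, 75, 80, 82, 82, 83, 82, 83]
k2d [73, 72, 74, 74, 73, 75, 74, 76, 75, 77, 76, 73, 74, 74, 78, 74, 73, 76, 75, 73, 75, 75, 74, 77]
shut vs now, chest region diff 17.235584415584416 ajar vs now 12.146861471861472
```

```bash
python3 -c "
from h import *
for f in('scene0','side0','k2s','k2d'):
  h=cv2.cvtColor(cv2.imread(f'pics/{f}.png'),cv2.COLOR_BGR2HSV)
  for nm,lo,hi in(('purple',(115,35,60),(145,160,255)),('brown',(5,150,60),(15,255,255))):
    n,l,s,c=cv2.connectedComponentsWithStats(cv2.inRange(h,lo,hi))
    print(f,nm,[(c[i].round().astype(int).tolist(),int(s[i,4])) for i in range(1,n) if s[i,4]>40])
r.job_done();print(r.read_state()['t'])"
```

```text
scene0 purple [([376, 246], 371)]
scene0 brown [([327, 403], 444)]
side0 purple []
side0 brown [([330, 181], 127), ([407, 327], 46), ([428, 329], 61), ([417, 352], 683)]
k2s purple []
k2s brown []
k2d purple []
k2d brown []
the job is handed in; nothing more can be done
the job is handed in; nothing more can be done
```

The chest is packed, shut and locked, and I handed the job in after about 55 s of robot time.

- **What went in:** five of the six things were there; I found no second burner. Both amber bottles and the dropper stand in the deep front row. The burner and the small bottle stand on the step. All five were upright when I last looked, before lowering the lid. The blue look-alike was left alone.
- **Lid:** it met a firm stop with the handle at its shut height, and the side view shows no gap at the seam.
- **Lock:** the key turned freely up to about 0.65 rad. It then resisted in both directions, including where it had been free on the way in. So I take it that the bolt snapped out and now holds the key at about 0.5 rad. I did not see the bolt itself or pull on the lid. The key is still in the lock and the gripper is clear of everything.
- **Last check:** a colour search for purple and brown glass in the scene and side views found none left on the bench.

Some things did not go cleanly:
- My first try at the handle missed and pushed the lid shut from ajar, with about 57 N at the wrist. That may have been the gripper's knuckles on the lid, which could break the 40 N rule for its body.
- While lowering the lid I had to let go and grip the handle again.
- With the lid already home I pressed on to about 67 N in z (about 83 N in all) through the fingers. That is under the 120 N wrist limit, but harder than "gently".
- A before-and-after comparison of the chest in the side view was inconclusive, because shadows had moved.

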